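# Lids on the tea canisters in the gift case

### The job

Lift the hinged lid of the wooden gift case on the left fully open, until it leans back on its stop, and leave it open. Then put the three wooden lids that belong to the canisters inside (large round, small round, square) each on its own canister, pushed fully home and lying flat, with the canisters left standing in the case. Leave the odd, largest lid where it is and do not knock over or shift the other things on the bench.

Things in the scene. Friction and masses are not known exactly. Their poses are not given: they have to be found in the camera images.
- case_lid (a joint): hinged lid of the wooden gift case, rad: 0 closed, grows as it opens, 1.85 resting on its stop (leaning back past upright). The lid falls shut unless carried past upright (about 1.55), after that it falls onto its stop. Lid board 160 x 365 mm, 10 mm thick.
- case_lid_handle (a point): middle of the brass bar handle's bar (about 10 mm thick, 100 mm long, parallel to the hinge) on top of the case lid; the bar stands 35 mm off the lid face. Axes fixed to the lid: closed, x points from the front of the case to the hinge, y along the hinge, z up.
- case_lid_hinge (a point): middle of the case lid's hinge line, at the top of the case's rear wall; same axes as the lid. Opening turns the lid about its +y axis, front edge up and back.
- case: fixed dark wooden gift case, 160 mm (x, front to back) by 365 mm (y) by 130 mm tall, walls 8 mm, standing on the left of the bench. Origin: centre of its underside; the front with the lid's free edge is at -x, the hinge at +x. Inside are three bays in a row along y (centres y = -115, 0, 115 mm, 30 mm high dividers), one canister in each, in any order; inner floor at z = 8 mm.
- big_can: large round canister in the case, 82 mm outer, 72 mm inner diameter. White ceramic, 70 mm tall, walls 5 mm, open at the top (mouth at z = 70 mm), loose. Origin: centre of its underside, z up.
- big_can_mouth (a point): centre of the large round canister's mouth
- small_can: small round canister in the case, 62 mm outer, 52 mm inner diameter. White ceramic, 70 mm tall, walls 5 mm, open at the top (mouth at z = 70 mm), loose. Origin: centre of its underside, z up.
- small_can_mouth (a point): centre of the small round canister's mouth
- square_can: square canister in the case, 80 mm outer, 70 mm inner width, sides along x and y. White ceramic, 70 mm tall, walls 5 mm, open at the top (mouth at z = 70 mm), loose. Origin: centre of its underside, z up.
- square_can_mouth (a point): centre of the square canister's mouth
- rack: fixed slatted wooden rack, 240 mm wide (y), 130 mm long slope, rising towards +x by 30 degrees, with a lip at its low edge; surface 22 to 88 mm high. Origin: on the bench under its centre. The large round lid and the square lid lie side by side on it, handles up, so these lids are tilted by 30 degrees.
- big_lid: lid of the large round canister, lying on the sloping rack. Wood: an 8 mm deep chamfered plug, 66 mm in diameter; on it a plate 6 mm thick, 82 mm in diameter; on that an upright bar handle 14 mm thick (y), 45 mm long (x), 30 mm tall. Origin: centre of the plug's underside, z out of the handle; plate underside at z = 8, handle top at z = 44 mm.
- square_lid: lid of the square canister, lying on the sloping rack. Wood: an 8 mm deep chamfered plug, 64 mm square; on it a plate 6 mm thick, 80 mm square, sides along x and y; on that an upright bar handle 14 mm thick (y), 45 mm long (x), 30 mm tall. Origin: centre of the plug's underside, z out of the handle; plate underside at z = 8, handle top at z = 44 mm.
- small_lid: lid of the small round canister, lying flat on the bench. Wood: an 8 mm deep chamfered plug, 46 mm in diameter; on it a plate 6 mm thick, 62 mm in diameter; on that an upright bar handle 14 mm thick (y), 45 mm long (x), 30 mm tall. Origin: centre of the plug's underside, z out of the handle; plate underside at z = 8, handle top at z = 44 mm.
- odd_lid: odd lid that fits none of the canisters, 110 mm in diameter, otherwise like the other lids, lying flat on the bench; to be left alone. Origin: centre of its underside.
- big_lid_seat (a point): centre of the plate's underside of the large round lid, 8 mm above its origin; lies at the canister's mouth centre when seated
- small_lid_seat (a point): centre of the plate's underside of the small round lid, 8 mm above its origin; lies at the canister's mouth centre when seated
- square_lid_seat (a point): centre of the plate's underside of the square lid, 8 mm above its origin; lies at the canister's mouth centre when seated
- cup: bystander: white open cup, 66 mm wide, 58 mm tall. Origin: centre of its underside
- jar: bystander: tall glass jar with wooden cap, 72 mm wide, 150 mm tall. Origin: centre of its underside
- brush: bystander: hand brush lying down, 150 mm long. Origin: under its middle
- can: bystander: plain metal can, 60 mm wide, 100 mm tall. Origin: centre of its underside
- spray: bystander: white bottle with red cap, 64 mm wide, 190 mm tall. Origin: centre of its underside
Things that resemble listed ones, but are neither listed nor needed, are in the scene too. Leave any green look-alike of the square_lid alone.

How it is judged (in metres and radians):
On the way:
1. the case lid is open and leaning on its stop (value of joint case_lid above 1.72 rad), for 0.2 s.
At the end, for the whole second after the job is handed in: The case lid is open on its stop (joint above 1.72 rad). Each of the three lids sits on its own canister: plate within 2.5 mm of the rim, centred within 6 mm, level within 0.05 rad, at rest; the canisters stand upright (0.05 rad) on the case floor (value of joint case_lid above 1.72 rad and horizontal distance between big_lid_seat and big_can_mouth below 0.006 m and z of big_lid_seat in the frame of big_can below 0.0725 m and angle between each of big_lid, big_can, small_lid, small_can, square_lid, square_can's own z axis and vertical below 0.05 rad and height (world z) of each of big_can, small_can, square_can below 0.02 m and linear speed of each of big_lid, small_lid, square_lid below 0.02 m/s and horizontal distance between each of big_can, small_can, square_can and case below 0.15 m and horizontal distance between small_lid_seat and small_can_mouth below 0.006 m and z of small_lid_seat in the frame of small_can below 0.0725 m and horizontal distance between square_lid_seat and square_can_mouth below 0.006 m and z of square_lid_seat in the frame of square_can below 0.0725 m); the robot touches nothing.
It fails at once if the odd lid is shifted by more than 40 mm (distance of odd_lid from where it was at the start of the episode above 0.04 m).
It fails at once if a bystander is shifted by more than 40 mm or knocked over (distance of any of cup, jar, brush, can, spray from where it was at the start of the episode above 0.04 m or angle between any of cup, jar, can, spray's own z axis and vertical above 0.5 rad).
It also fails if it takes over 72 s, if anything falls off the work surface, if the arm or the gripper's body presses on something with over 40 N, if the wrist force passes 120 N, or if a joint passes its speed limit or range.

### The arm

A 6-joint arm with a two-finger parallel gripper is mounted at the origin on the work surface. World frame = base frame: x ahead of the robot, y to its left, z up, the work surface at z = 0. Lengths are in mm, angles in rad, forces in N, time in s.
With the tool pointing down it reaches from about 275 to 750 mm from the base axis. Payload 10.2 kg.
Tool frame: the origin (TCP) lies midway between the tips of the shut fingers; the grasp point (between the pads) lies 19 mm behind it; z points along the fingers, y is the direction in which the jaws open and shut (so a half turn about z gives the same grasp; the last joint's range is limited). The gripper opens to 85 mm and grips with 20 to 120 N. Pads are 22 mm wide; open, the fingers measure 114 mm over their backs; the gripper's body (76 mm by 85 mm) begins 54 mm behind the grasp point. The pads swing forward as they close: fully open they stand 13 mm farther back than shut.
Start: joints at [-1.45, 0.313, 1.498, -0, 1.331, -0.223], TCP at [176.948, -494.288, 231.294] pointing down, gripper open.
Joint ranges: [-2.94, 2.94], [-0.97, 2.17], [0.19, 2.56], [-1.23, 4.37], [0.02, 3.11], [-2.88, 2.88]. Speed limits (rad/s): [2.39, 2.39, 3.01, 3.14, 3.14, 3.14].

### API

Orientations are given as a unit quaternion [w, x, y, z].
In Python, from rig import sense, optics, ctrl gives the robot as it stands.
- The arm moves only by the tool play_rows, never from a script. Its argument "plan" is a list of rows, each a list of 7 numbers: the shift along the world's x, y, z in mm, then the turn, a rotation vector about the world's x, y, z in rad, then the opening, from -1 (shut) to 1 (fully open), so that 0 is half open. A call has 1 to 5 rows; each row shifts and turns the pose as measured when the row begins; what a row does not reach is not made up. A row lasts 1/12 s, in which the tool goes at most 41.7 mm and 7.16 degrees, less where a joint would pass 70% of its speed; a pose out of reach is approached as far as the arm can. A call is refused whole if a number of a shift passes 41.7 or a number of a turn 0.125, either way. A call with a gripper value outside its range is refused whole. The fingers move at their own pace and stop on an object; "grip_force" is the grip in N (left out, the last holds). Time passes only in rows, so rows that do not move let the fingers close. It gives the time, the measured TCP pose, the force and the opening at its end, in the units of the state.
- sense(): the state, without advancing time (a new reading comes with each control period).
- optics.capture(name): name is "side" or "top"; returns a dict with "img" (420x560x3 uint8, blue, green, red), "fx", "fy", "cx", "cy" (pixels), "dist" ([k1, k2, p1, p2, k3] as OpenCV has them; the pictures are not rectified), "world_to_cam" (4x4, takes a point from world to camera coordinates). Camera axes: x right, y up, looking along -z (the intrinsics and any distortion apply to the point x, -y, -z); pixel columns grow to the right and rows downward; lengths in mm; the calibration is good to about 2 mm. A picture is of the moment at which its call begins. There is no depth.
- ctrl.finish_job(): hands the job in, once; it reports no verdict.
The state is a dict: "time_s": time; "joints": joint angles; "dq": joint speeds; "tau": joint torques, N m; "eef_pos": TCP position; "ee_rot": TCP orientation; "force": force on the tool from outside, world axes, zero at the start; "wrist_torque": the same for the moment, N m; "grip_width": opening from 0.0 (shut) to 1.0 (fully open).
Only numpy, scipy, OpenCV 4.12 (cv2) and the standard library are available. Lean on these libraries where they do the work, as an engineer would, in place of code of your own. Each camera call takes 0.05 s, during which the arm holds its last target. There are 200 camera calls.

## Working session

There is one attempt and no reset: what is moved stays moved. The work goes in short steps, Python scripts to look and compute and a tool call to move; the robot and the scene stay as the last step left them, time stands still between calls to the robot, and variables do not carry over. Pictures are saved under pics/ and viewed, about 8 in all and at most 12, crops included, and the job is handed in when it is done.

Besides the shell and the picture viewer there is one more tool, called after "Emit:" as name(argument=value, ...), one argument or row to a line, values as JSON. play_rows: Moves the arm, as the interface text tells. Its arguments: {"type":"object","properties":{"plan":{"type":"array"},"grip_force":{"type":"number"}},"required":["plan"]}

```bash
ls; mkdir -p pics
python3 - <<'E'
from rig import sense, optics, ctrl
import cv2
print(sense())
for n in("top","side"):
    c=optics.capture(n); cv2.imwrite(f"pics/{n}0.png",cv2.resize(c["img"],(800,600),interpolation=cv2.INTER_CUBIC)); print(n,c["fx"],c["fy"],c["cx"],c["cy"],c["dist"],c["world_to_cam"])
E
```

```text
pics
{'time_s': 0.0, 'joints': array([-1.45037218e+00,  3.13451036e-01,  1.49848011e+00,  2.43908214e-05,
        1.33100289e+00, -2.23396907e-01]), 'dq': array([-9.59353986e-04, -1.02809677e-03, -1.34863092e-04,  1.10123489e-03,
        7.55386105e-05,  6.93942211e-04]), 'tau': array([-2.04848066e-04, -4.12262249e+01, -2.59740901e+01, -2.14101678e-04,
        4.10959430e-03,  2.33739718e-05]), 'eef_pos': array([ 176.93298638, -493.99752568,  230.71835263]), 'ee_rot': array([-6.69196378e-04,  9.85260016e-01,  1.71062124e-01,  4.63452120e-05]), 'force': array([-0.19794653, -0.33862746, -0.23577787]), 'wrist_torque': array([-0.00782189,  0.0307503 ,  0.0065187 ]), 'grip_width': 1.00128687175825}
top 460.10957086301084 460.10957086301084 290.6811908899125 216.41739982409615 [0.0348348 0.        0.        0.        0.       ] [[ 1.02391510e-02 -9.99804545e-01 -1.69124602e-02 -1.12318714e+01]
 [ 9.84057974e-01  7.07183239e-03  1.77707321e-01 -6.23055267e+02]
 [-1.77552985e-01 -1.84624135e-02  9.83938045e-01 -1.08653755e+03]
 [ 0.00000000e+00  0.00000000e+00  0.00000000e+00  1.00000000e+00]]
side 394.64855886738184 394.64855886738184 274.96039315429056 211.18388104847688 [-0.02688828  0.          0.          0.          0.        ] [[-9.87013268e-01 -1.59453969e-01 -1.94740808e-02  5.77825933e+02]
 [ 1.00823272e-01 -7.09297079e-01  6.97662040e-01 -1.61785196e+02]
 [-1.25057890e-01  6.86638250e-01  7.16162299e-01 -1.03330594e+03]
 [ 0.00000000e+00  0.00000000e+00  0.00000000e+00  1.00000000e+00]]
```

View pics/top0.png

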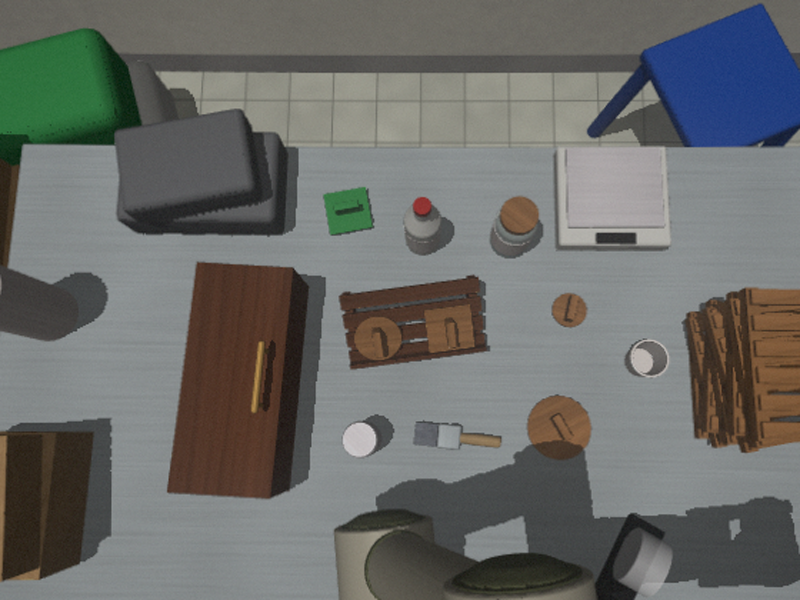

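View pics/side0.png

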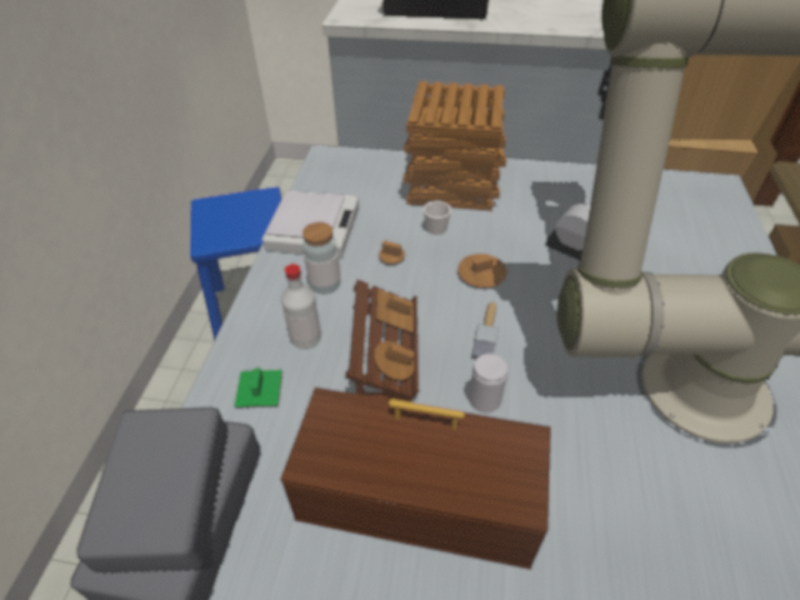

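```bash
cat > h.py <<'E'
import numpy as np, cv2, json
from rig import sense, optics, ctrl
def cam(n):
    c=optics.capture(n); return c
def ray(c,uv):
    K=np.array([[c["fx"],0,c["cx"]],[0,c["fy"],c["cy"]],[0,0,1.]])
    p=cv2.undistortPoints(np.array(uv,float).reshape(-1,1,2),K,np.array(c["dist"])).reshape(-1,2)
    d=np.c_[p[:,0],-p[:,1],-np.ones(len(p))]
    R=c["world_to_cam"][:3,:3];t=c["world_to_cam"][:3,3]
    return -R.T@t, d@R
def onz(c,uv,z):
    o,d=ray(c,uv); z=np.broadcast_to(z,len(d)); return o+d*((z-o[2])/d[:,2])[:,None]
def proj(c,P):
    P=np.atleast_2d(P)@c["world_to_cam"][:3,:3].T+c["world_to_cam"][:3,3]
    K=np.array([[c["fx"],0,c["cx"]],[0,c["fy"],c["cy"]],[0,0,1.]])
    return cv2.projectPoints(P*[1,-1,-1],np.zeros(3),np.zeros(3),K,np.array(c["dist"]))[0].reshape(-1,2)
def tri(ca,ua,cb,ub):
    o1,d1=ray(ca,[ua]);o2,d2=ray(cb,[ub]);A=np.c_[d1[0],-d2[0]]
    s=np.linalg.lstsq(A,o2-o1,rcond=None)[0]
    p=o1+d1[0]*s[0];q=o2+d2[0]*s[1];return (p+q)/2,np.linalg.norm(p-q)
def crop(c,x0,y0,w,h,k,f):
    cv2.imwrite(f,cv2.resize(c["img"][y0:y0+h,x0:x0+w],None,fx=k,fy=k,interpolation=cv2.INTER_CUBIC))
def P(u): return (np.array(u,float)+.5)*.7-.5   # 800-wide view px -> image px
E
python3 - <<'E'
from h import *
np.set_printoptions(precision=1,suppress=True)
t=cam("top");s=cam("side")
print("lid corners",onz(t,P([(197,263),(293,268),(270,497),(168,492)]),140))
print("side corners",onz(s,P([(317,391),(551,428),(548,500),(288,478)]),140))
for a,b in [((263,343),(390,404)),((257,411),(463,414)),((197,263),(288,478)),((293,268),(317,391)),((270,497),(551,428))]: print("tri",tri(t,P(a),s,P(b)))
print("bystanders", onz(t,P([(360,438),(422,240),(515,238),(648,358),(560,427)]),[100,20,20,58,8]))
print("small handle top",onz(t,P([(570,309)]),44), "plate", onz(t,P([(569.5,310)]),14))
crop(t,230,185,125,85,6,"pics/rack.png")
E
```

```text
lid corners [[682.2 349.8 140. ]
 [675.  192.9 140. ]
 [315.1 211.9 140. ]
 [321.4 368.2 140. ]]
side corners [[670.4 201.  140. ]
 [313.  215.  140. ]
 [320.2 327.7 140. ]
 [673.6 349.  140. ]]
tri (array([548.8, 227.9, 170. ]), np.float64(1.8631361674137743))
tri (array([443.4, 230.9, 172.3]), np.float64(0.5955384217598535))
tri (array([677.8, 349. , 140.5]), np.float64(8.394041910633375))
tri (array([675.2, 194.6, 130.8]), np.float64(3.995040977595778))
tri (array([313.6, 212.8, 136.7]), np.float64(2.3856425981098788))
bystanders [[ 403.8   80.7  100. ]
 [ 758.5  -15.7   20. ]
 [ 763.  -185.1   20. ]
 [ 541.9 -400.6   58. ]
 [ 425.1 -259.1    8. ]]
small handle top [[ 627.9 -275.4   44. ]] plate [[ 631.5 -281.    14. ]]
```

View pics/rack.png

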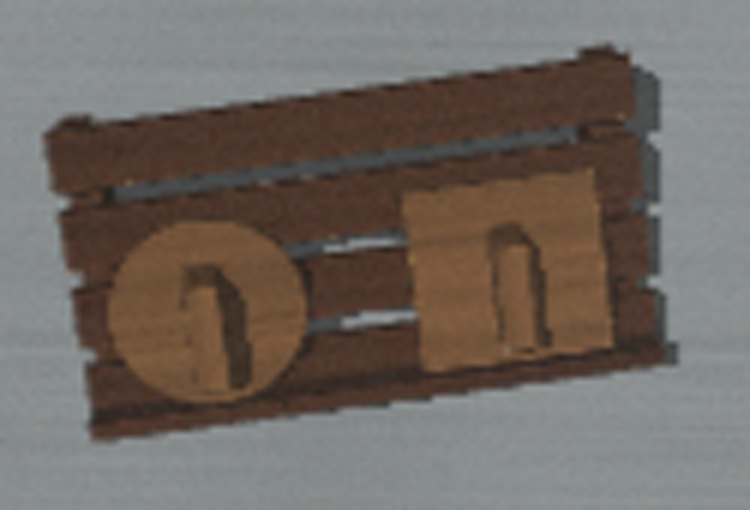

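Run:
```python
from h import *
t=cam("top");s=cam("side")
a=cv2.resize(s["img"][160:280,235:305],None,fx=5,fy=5,interpolation=cv2.INTER_CUBIC)
b=cv2.resize(t["img"][195:240,380:420],None,fx=10,fy=10,interpolation=cv2.INTER_CUBIC)
m=np.zeros((600,760,3),np.uint8);m[:,:350]=a;m[:450,355:755]=b
cv2.imwrite("pics/m.png",m)
```

```text
(no output)
```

View pics/m.png

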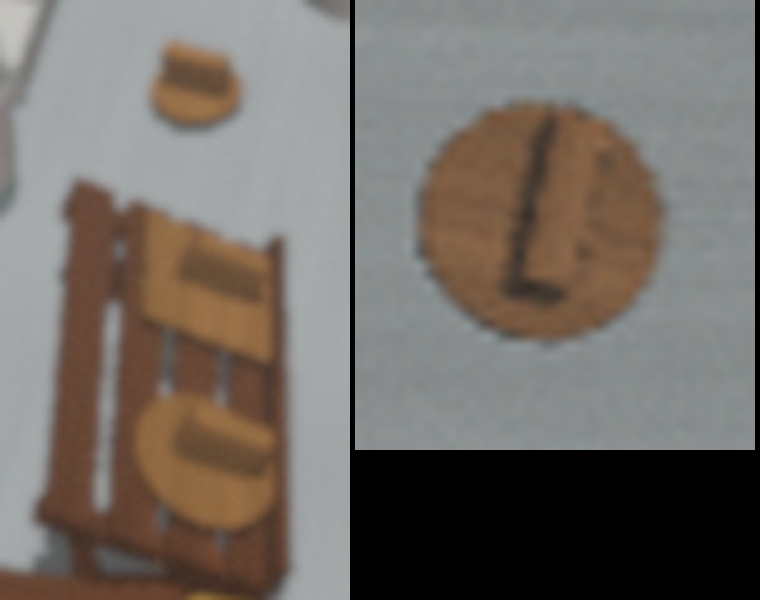

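```bash
cat > fit.py <<'E'
from h import *
from scipy.optimize import least_squares
from scipy.spatial.transform import Rotation as Ro
np.set_printoptions(precision=2,suppress=True)
t=cam("top");s=cam("side")
T=lambda q:np.array([230,185])+(np.array(q,float)+.5)/6-.5
S=lambda q:np.array([235,160])+(np.array(q,float)+.5)/5-.5
q=onz(t,T([(92,438),(677,362)]),25);print("lip",q);d=q[0]-q[1];a=np.arctan2(-d[0],d[1]);print("len",np.linalg.norm(d))
q=onz(t,T([(46,130),(628,58)]),88);print("top",q);d=q[0]-q[1];a2=np.arctan2(-d[0],d[1]);print("len",np.linalg.norm(d),a,a2)
a=(a+a2)/2
H=[(22.5,7,44),(22.5,-7,44),(-22.5,-7,44),(-22.5,7,44)]
def fit(mt,pt,ms,ps,tilt):
    mt=np.array(mt,float);ms=np.array(ms,float);ut=T(pt) if tilt else pt;us=S(ps)
    def R(p): return Ro.from_euler('z',a if tilt else 0)*Ro.from_euler('y',-tilt)*Ro.from_euler('z',p[3])
    f=lambda p:np.r_[(proj(t,R(p).apply(mt)+p[:3])-ut).ravel(),(proj(s,R(p).apply(ms)+p[:3])-us).ravel()]
    r=least_squares(f,[570,0,40,0],x_scale=[10,10,10,.1],loss='soft_l1');print(r.x,"rms",np.sqrt(np.mean(r.fun**2)));print(r.fun.reshape(-1,2).round(1).tolist())
    M=R(r.x);print("grasp pt(z=30)",M.apply([0,0,30])+r.x[:3],"axes",M.as_matrix().ravel());return r.x
print("big");fit(H+[(0,0,14)],[(188,290),(218,284),(228,388),(193,392),(207,312)],[(22.5,7,44),(-22.5,7,44),(0,0,14)],[(178,415),(270,453),(206,461)],np.pi/6)
sq=[(40,40,14),(40,-40,14),(-40,-40,14),(-40,40,14)]
print("sq");fit(H+sq,[(495,248),(527,242),(540,346),(506,352),(404,197),(594,168),(612,347),(422,372)],[(22.5,7,44),(-22.5,7,44),sq[1],sq[2],sq[3],sq[0]],[(185,243),(262,273),(148,207),(275,245),(272,362),(140,318)],np.pi/6)
B=lambda q:np.array([380,195])+(np.array(q,float)-[355,0]+.5)/10-.5
print("small");fit([(0,0,14),(-22.5,7,44),(-22.5,-7,44),(22.5,-7,44),(22.5,7,44)],B([(541,220),(520,280),(575,285),(612,135),(555,115)]),[(22.5,7,44),(-22.5,7,44),(0,0,14)],[(165,55),(226,70),(197,88)],0)
E
python3 fit.py
```

```text
lip [[ 522.75  108.7    25.  ]
 [ 556.75 -136.14   25.  ]]
len 247.19829722174183
top [[ 641.42  123.42   88.  ]
 [ 672.74 -111.62   88.  ]]
len 237.11286305204436 0.13798539232223633 0.1324773283567005
big
[579.54  59.74  48.44  -0.08] rms 0.9125642909205345
[[-0.3, -0.7], [0.6, 0.0], [-0.1, 0.1], [-0.1, -0.3], [0.0, -0.4], [3.3, 0.8], [0.3, 0.1], [-0.0, -0.6]]
grasp pt(z=30) [564.68  57.72  74.42] axes [ 0.87 -0.06 -0.5   0.03  1.   -0.07  0.5   0.04  0.87]
sq
[596.93 -63.55  48.81   0.01] rms 0.9353770648216599
[[-0.4, -0.2], [0.1, -0.0], [-0.1, -0.0], [-0.2, -0.3], [-0.6, -1.0], [0.4, -0.5], [0.5, -0.2], [0.3, -0.1], [3.1, 0.5], [1.9, 0.2], [0.3, 0.1], [-0.8, 2.3], [-0.0, -0.4], [0.8, -1.3]]
grasp pt(z=30) [582.07 -65.57  74.79] axes [ 0.86 -0.14 -0.5   0.12  0.99 -0.07  0.5  -0.    0.87]
small
[ 631.67 -280.02   -0.55   -0.24] rms 0.4919029068844163
[[-0.1, 0.3], [-0.1, 0.1], [-0.0, 1.0], [0.0, -1.2], [0.2, -0.6], [-0.5, -0.3], [0.2, 0.0], [0.6, 0.5]]
grasp pt(z=30) [ 631.67 -280.02   29.45] axes [ 0.97  0.24  0.   -0.24  0.97 -0.   -0.    0.    1.  ]
```

Emit:
play_rows(
  plan=[
    [16,36,3,0,0,-0.02,0],
    [16,36,3,0,0,-0.02,0],
    [16,36,3,0,0,-0.02,0],
    [16,36,3,0,0,-0.02,0],
    [16,36,3,0,0,-0.02,0],
  ],
)

```text
time_s: 0.82
eef_pos: [255.5, -311.9, 243.9]
ee_rot: [-0.001, 0.993, 0.115, -0.0]
force: [0.5, -0.4, 0.6]
grip_width: 0.503
```

Emit:
play_rows(
  plan=[
    [16,36,3,0,0,-0.02,0],
    [16,36,3,0,0,-0.02,0],
    [16,36,3,0,0,-0.02,0],
    [16,36,3,0,0,-0.02,0],
    [16,36,3,0,0,-0.02,0],
  ],
)

```text
time_s: 1.23
eef_pos: [336.5, -122.5, 260.3]
ee_rot: [-0.0, 0.998, 0.061, 0.001]
force: [1.6, -0.6, -1.2]
grip_width: 0.494
```

Emit:
play_rows(
  plan=[
    [16,36,0,0,0,-0.02,0],
    [16,36,0,0,0,-0.02,0],
    [16,36,0,0,0,-0.02,0],
    [16,36,0,0,0,-0.02,0],
    [16,36,0,0,0,-0.02,0],
  ],
)

```text
time_s: 1.65
eef_pos: [418.1, 68.0, 262.6]
ee_rot: [0.001, 1.0, 0.008, 0.004]
force: [1.3, -1.5, 0.7]
grip_width: 0.499
```

Emit:
play_rows(
  plan=[
    [16,32,-5,0,0,-0.013,0],
    [16,32,-5,0,0,-0.013,0],
    [15,32,-5,0,0,-0.013,0],
    [15,32,-5,0,0,-0.013,0],
    [15,32,-10,0,0,-0.013,0],
  ],
)

```text
time_s: 2.07
eef_pos: [497.6, 239.6, 233.6]
ee_rot: [0.001, 1.0, -0.024, 0.007]
force: [0.2, -0.4, 0.9]
grip_width: 0.499
```

Emit:
play_rows(
  plan=[
    [0,0,-15,0,0,0,0],
    [0,0,0,0,0,0,0],
  ],
)

```text
time_s: 2.23
eef_pos: [498.0, 245.1, 215.1]
ee_rot: [0.001, 1.0, -0.022, 0.005]
force: [-1.4, 0.7, -1.1]
grip_width: 0.496
```

Run:
```python
from h import *
np.set_printoptions(precision=3,suppress=True)
t=cam("top");s=cam("side");q=sense();print(q["eef_pos"],q["ee_rot"],q["joints"],q["force"])
a=cv2.resize(t["img"][170:350,100:250],None,fx=3,fy=3,interpolation=cv2.INTER_CUBIC)
b=cv2.resize(s["img"][230:350,230:340],None,fx=3,fy=3,interpolation=cv2.INTER_CUBIC)
m=np.zeros((540,790,3),np.uint8);m[:,:450]=a;m[:360,455:785]=b
cv2.imwrite("pics/h1.png",m)
print(proj(t,[q["eef_pos"]]),proj(s,[q["eef_pos"]]))
```

```text
[498.769 244.181 218.085] [ 0.001  1.    -0.023  0.007] [ 0.247  0.383  1.435 -0.005  1.31   1.864] [ 1.186 -0.082  0.547]
[[169.273 260.285]] [[296.597 278.897]]
```

View pics/h1.png

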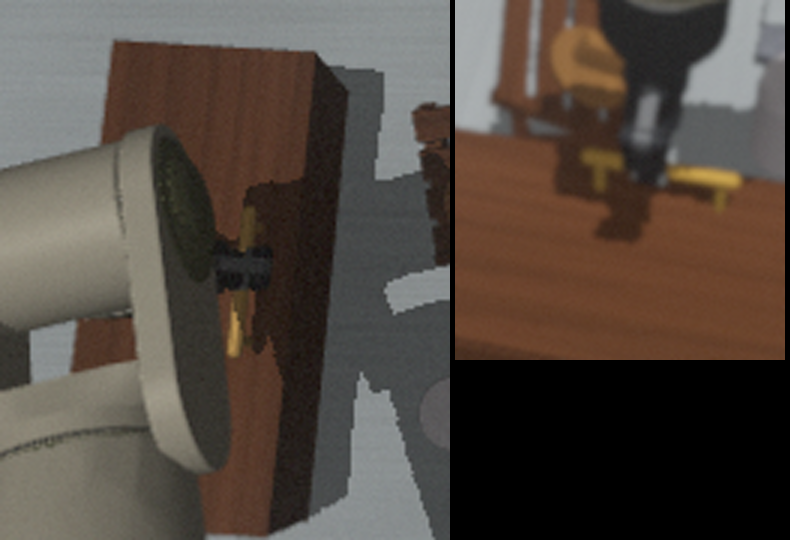

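Emit:
play_rows(
  plan=[
    [-1,-15,0,0,0,-0.003,0],
    [0,0,-20,0,0,0,0],
    [0,0,-18,0,0,0,0],
    [0,0,-14,0,0,0,0],
    [0,0,-6,0,0,0,0],
  ],
)

```text
time_s: 2.75
eef_pos: [499.9, 224.6, 166.9]
ee_rot: [-0.001, 1.0, -0.027, 0.014]
force: [-0.0, -0.2, 0.3]
grip_width: 0.501
```

Emit:
play_rows(
  plan=[
    [0,0,0,0,0,0,0],
  ],
)

```text
time_s: 2.83
eef_pos: [499.8, 223.7, 167.1]
ee_rot: [-0.001, 1.0, -0.027, 0.014]
force: [0.7, 0.0, -0.4]
grip_width: 0.503
```

Emit:
play_rows(
  plan=[
    [0,5,-11,0,0,0,0],
    [0,0,0,0,0,0,-1],
    [0,0,0,0,0,0,-1],
    [0,0,0,0,0,0,-1],
    [0,0,0,0,0,0,-1],
  ],
  grip_force=30,
)

```text
time_s: 3.25
eef_pos: [501.1, 232.2, 159.0]
ee_rot: [-0.005, 0.999, -0.028, 0.017]
force: [-0.6, -13.7, 1.3]
grip_width: 0.118
```

Emit:
play_rows(
  plan=[
    [0,0,0,0,0,0,-1],
    [0,0,0,0,0,0,-1],
  ],
)

```text
time_s: 3.42
eef_pos: [501.2, 232.1, 159.2]
ee_rot: [-0.005, 0.999, -0.028, 0.017]
force: [1.4, -0.2, -3.6]
grip_width: 0.115
```

Emit:
play_rows(
  plan=[
    [0,4,11,0,0,0,-1],
    [0,5,11,0,0,0,-1],
    [0,6,10,0,0,0,-1],
    [0,7,10,0,0,0,-1],
  ],
)

```text
time_s: 3.75
eef_pos: [502.2, 253.8, 200.5]
ee_rot: [-0.005, 0.999, -0.029, 0.017]
force: [4.5, 2.0, -6.3]
grip_width: 0.116
```

Emit:
play_rows(
  plan=[
    [0,8,9,0,0,0,-1],
    [0,8.5,8,0,0,0,-1],
    [0,9,8,0,0,0,-1],
    [0,10,6,0,0,0,-1],
  ],
)

```text
time_s: 4.08
eef_pos: [504.1, 288.9, 233.7]
ee_rot: [-0.004, 0.999, -0.029, 0.02]
force: [1.6, -5.0, 1.3]
grip_width: 0.114
```

Emit:
play_rows(
  plan=[
    [0,10,5,-0.02,0,0,-1],
    [0,11,4,-0.02,0,0,-1],
    [0,11,3,-0.02,0,0,-1],
    [0,11,2,-0.02,0,0,-1],
  ],
)

```text
time_s: 4.42
eef_pos: [506.4, 330.1, 252.5]
ee_rot: [0.04, 0.998, -0.03, 0.025]
force: [3.5, -2.2, -2.9]
grip_width: 0.111
```

Emit:
play_rows(
  plan=[
    [0,11,1,-0.02,0,0,-1],
    [0,11,0,-0.02,0,0,-1],
    [0,11,-1,-0.02,0,0,-1],
    [0,11,-2,-0.02,0,0,-1],
  ],
)

```text
time_s: 4.75
eef_pos: [508.9, 374.0, 256.3]
ee_rot: [0.082, 0.996, -0.031, 0.031]
force: [3.5, -3.3, 1.7]
grip_width: 0.117
```

Emit:
play_rows(
  plan=[
    [0,11,-3,-0.02,0,0,-1],
    [0,11,-4,-0.02,0,0,-1],
    [0,10.5,-5,-0.02,0,0,-1],
    [0,10,-5,-0.02,0,0,-1],
  ],
)

```text
time_s: 5.08
eef_pos: [511.3, 417.4, 243.9]
ee_rot: [0.124, 0.991, -0.031, 0.037]
force: [3.4, -3.3, -3.4]
grip_width: 0.113
```

Emit:
play_rows(
  plan=[
    [0,9,-6,0,0,0,-1],
    [0,0,0,0,0,0,-1],
  ],
)

```text
time_s: 5.25
eef_pos: [511.9, 428.6, 237.6]
ee_rot: [0.123, 0.991, -0.03, 0.039]
force: [0.9, -2.8, -3.5]
grip_width: 0.116
```

Run:
```python
from h import *
np.set_printoptions(precision=3,suppress=True)
t=cam("top");s=cam("side");q=sense();print(q["eef_pos"],q["ee_rot"],q["joints"],q["force"])
m=np.zeros((560,800,3),np.uint8)
m[:,:390]=cv2.resize(t["img"][140:420,60:255],None,fx=2,fy=2);m[:,400:]=cv2.resize(s["img"][140:420,160:360],None,fx=2,fy=2)
cv2.imwrite("pics/o1.png",m)
```

```text
[511.809 427.46  238.274] [ 0.123  0.991 -0.03   0.039] [ 0.614  0.721  0.867 -0.244  1.64   2.239] [1.669 0.036 0.212]
```

View pics/o1.png

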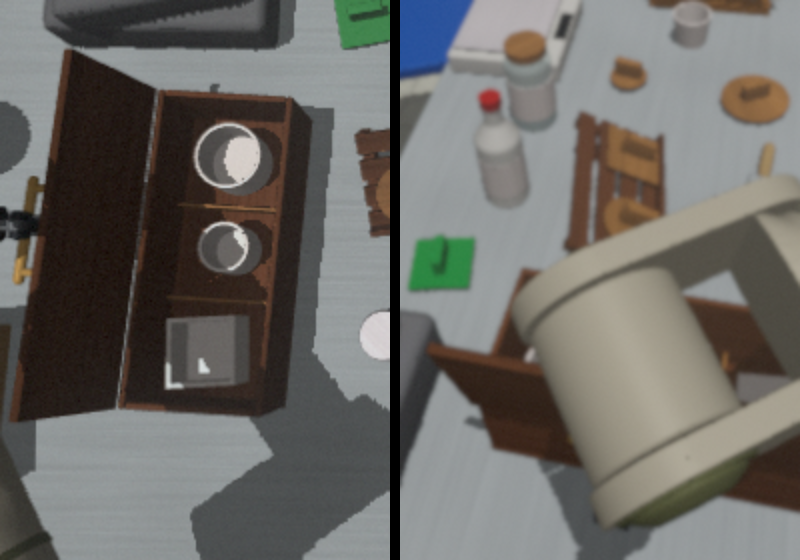

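Emit:
play_rows(
  plan=[
    [0,6,-5,0,0,0,-1],
    [0,0,0,0,0,0,-0.55],
    [0,0,0,0,0,0,-0.55],
    [0,0,0,0,0,0,-0.55],
  ],
)

```text
time_s: 5.68
eef_pos: [511.6, 433.6, 233.8]
ee_rot: [0.122, 0.991, -0.031, 0.038]
force: [0.6, 0.8, 1.0]
grip_width: 0.223
```

Emit:
play_rows(
  plan=[
    [0,3,11,0,0,0,-0.55],
    [0,3,12,0,0,0,-0.55],
    [0,4,15,0,0,0,-0.55],
    [0,4,20,0,0,0,-0.55],
    [0,0,25,0,0,0,-0.55],
  ],
)

```text
time_s: 6.1
eef_pos: [509.8, 446.0, 313.9]
ee_rot: [0.125, 0.991, -0.031, 0.032]
force: [0.4, 0.2, 1.5]
grip_width: 0.224
```

Run:
```python
from h import *
np.set_printoptions(precision=3,suppress=True)
t=cam("top");q=sense();print(q["eef_pos"],q["ee_rot"],q["joints"],q["force"])
m=np.zeros((600,800,3),np.uint8)
a=cv2.resize(t["img"][175:350,110:235],None,fx=3.4,fy=3.4,interpolation=cv2.INTER_CUBIC);print(a.shape)
b=cv2.resize(t["img"][140:420,60:255],None,fx=1.8,fy=1.8)
m[:a.shape[0],:a.shape[1]]=a;m[:b.shape[0],440:440+b.shape[1]]=b
cv2.imwrite("pics/o2.png",m)
```

```text
[510.38  445.976 320.188] [ 0.123  0.991 -0.032  0.036] [ 0.635  0.763  0.589 -0.249  1.879  2.205] [-0.321 -1.374  4.021]
(595, 425, 3)
```

View pics/o2.png

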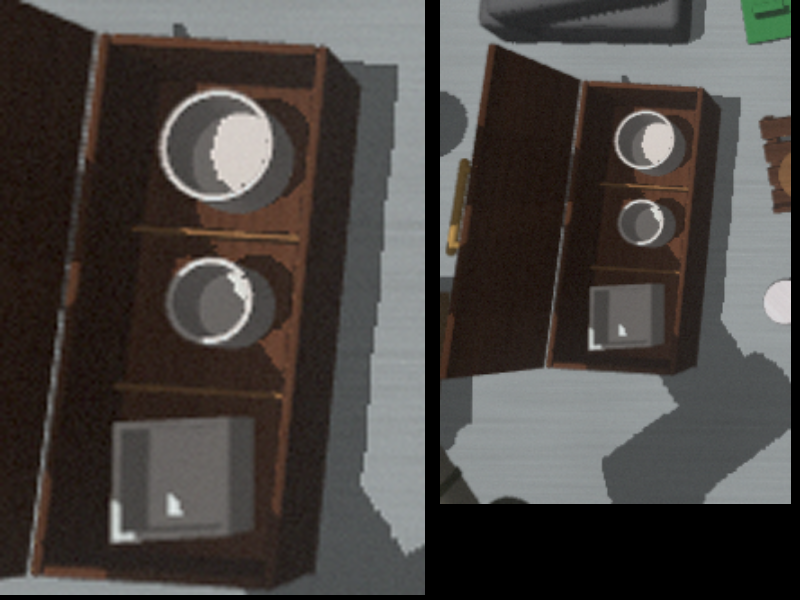

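Run:
```python
from h import *
t=cam("top");np.set_printoptions(precision=1,suppress=True)
T=lambda q:np.array([110,175])+(np.array(q,float)+.5)/3.4-.5
print(onz(t,T([(216.5,146),(209.5,301.5),(166,483)]),78))
print(onz(t,T([(160,146),(273,146),(216,90),(216,202)]),78))
a=t["img"][290:345,135:200].astype(float)
a=np.clip((a/255)**.55*255*1.1,0,255).astype(np.uint8)
cv2.imwrite("pics/sq.png",cv2.resize(a,None,fx=10,fy=10,interpolation=cv2.INTER_CUBIC))
```

```text
[[614.2 279.8  78. ]
 [503.  278.5  78. ]
 [378.2 301.   78. ]]
[[613.9 320.3  78. ]
 [614.4 239.3  78. ]
 [655.2 282.5  78. ]
 [573.7 277.9  78. ]]
```

View pics/sq.png

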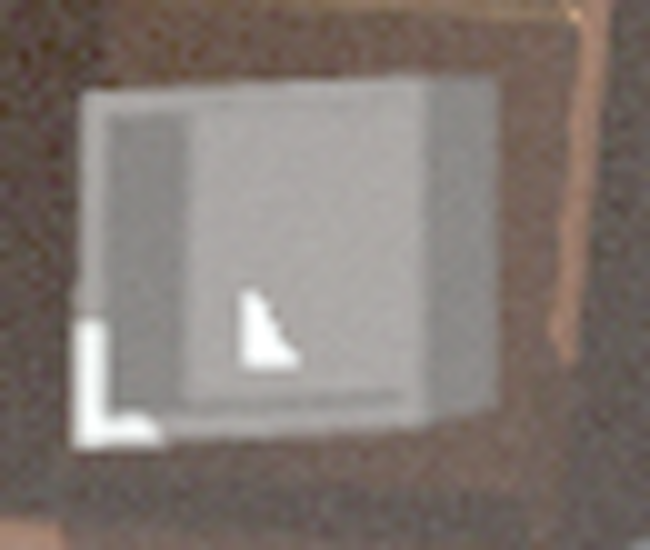

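Run:
```python
from h import *
from scipy.optimize import least_squares
t=cam("top");np.set_printoptions(precision=2,suppress=True)
T=lambda q:np.array([135,290])+(np.array(q,float)+.5)/10-.5
w=onz(t,T([(83,93),(428,80),(428,428),(75,447)]),78);print(w)
m=np.array([(40,40),(40,-40),(-40,-40),(-40,40)])
def f(p):
    c,s=np.cos(p[2]),np.sin(p[2]);return (m@np.array([[c,s],[-s,c]])*p[3]+p[:2]-w[:,:2]).ravel()
for lk in (1,):
    r=least_squares(f,[378,290,0,1]);print(r.x,r.fun.reshape(-1,2))
# big/small circles via brightness-independent manual;
```

```text
[[419.01 340.54  78.  ]
 [422.57 259.36  78.  ]
 [343.05 254.77  78.  ]
 [338.23 336.56  78.  ]]
[380.72 297.81   0.05   1.01] [[-0.   -0.21]
 [ 0.67  0.16]
 [-0.62  0.51]
 [-0.05 -0.46]]
```

```bash
cat > g.py <<'E'
from h import *
from scipy.spatial.transform import Rotation as Ro
np.set_printoptions(precision=3,suppress=True)
D=Ro.from_euler('x',np.pi)
def lidR(yaw,tilt=0,a=0): return Ro.from_euler('z',a)*Ro.from_euler('y',-tilt)*Ro.from_euler('z',yaw)*D
def go(p,R):
    q=sense();w=q["ee_rot"];d=np.array(p)-q["eef_pos"];r=(R*Ro.from_quat([w[1],w[2],w[3],w[0]]).inv()).as_rotvec()
    print("t",q["time_s"],"pos",q["eef_pos"],"grip",q["grip_width"],"F",q["force"],"q",q["joints"])
    print("dpos",d,"rot",r,"rows>=",max(np.linalg.norm(d)/38,np.linalg.norm(r)/.12));return d,r
E
python3 - <<'E'
from g import *
R=lidR(-.08,np.pi/6,.135);print(R.apply([0,0,1]))
go([531,53,132],R); go([571,58.6,63],R)
R=lidR(.01,np.pi/6,.135);n=-R.apply([0,0,1]);o=np.array([596.9,-63.5,48.8]);print("square",o+17*n,o+97*n)
E
```

```text
[ 0.495  0.067 -0.866]
t 6.25 pos [510.558 445.99  316.054] grip 0.2254126356589921 F [ 0.065 -0.557 -0.555] q [ 0.635  0.763  0.598 -0.249  1.871  2.207]
dpos [  20.442 -392.99  -184.054] rot [ 0.279 -0.444  0.182] rows>= 11.432540485660521
t 6.25 pos [510.558 445.99  316.054] grip 0.2254126356589921 F [ 0.065 -0.557 -0.555] q [ 0.635  0.763  0.598 -0.249  1.871  2.207]
dpos [  60.442 -387.39  -253.054] rot [ 0.279 -0.444  0.182] rows>= 12.280223532519818
square [588.477 -64.644  63.522] [548.841 -70.028 132.804]
```

Emit:
play_rows(
  plan=[
    [2,-34,4,0.023,-0.037,0.015,-0.5],
    [2,-34,2,0.023,-0.037,0.015,-0.5],
    [2,-34,0,0.023,-0.037,0.015,-0.5],
    [2,-34,0,0.023,-0.037,0.015,-0.5],
  ],
)

```text
time_s: 6.58
eef_pos: [518.4, 311.3, 306.6]
ee_rot: [0.076, 0.991, -0.008, 0.106]
force: [1.4, -0.4, -0.5]
grip_width: 0.247
```

Emit:
play_rows(
  plan=[
    [2,-32,-22,0.023,-0.037,0.015,0],
    [2,-32,-22,0.023,-0.037,0.015,0],
    [2,-32,-22,0.023,-0.037,0.015,0],
    [2,-32,-22,0.023,-0.037,0.015,0],
  ],
)

```text
time_s: 6.92
eef_pos: [522.9, 176.8, 216.5]
ee_rot: [0.023, 0.982, 0.012, 0.187]
force: [2.0, 0.1, -0.7]
grip_width: 0.499
```

Emit:
play_rows(
  plan=[
    [2,-30,-22,0.023,-0.037,0.015,0],
    [2,-30,-20,0.023,-0.037,0.015,0],
    [2,-25,-16,0.023,-0.037,0.015,0],
    [2,-15,-10,0.023,-0.037,0.015,0],
    [0,0,0,0,0,0,0],
  ],
)

```text
time_s: 7.33
eef_pos: [521.5, 71.4, 139.9]
ee_rot: [-0.025, 0.967, 0.025, 0.254]
force: [-0.4, 0.6, 0.2]
grip_width: 0.497
```

Run:
```python
from g import *
go([571,58.6,63],lidR(-.08,np.pi/6,.135))
```

```text
t 7.3333 pos [521.467  71.377 139.944] grip 0.4968067610747068 F [-0.447  0.641  0.219] q [-0.155  0.202  2.01   0.317  0.45   1.111]
dpos [ 49.533 -12.777 -76.944] rot [ 0.005 -0.007  0.004] rows>= 2.431483886755848
```

Emit:
play_rows(
  plan=[
    [9,-18,-8,0.005,-0.007,0.004,0],
    [10,1.5,-18,0,0,0,0],
    [10,1.5,-17,0,0,0,0],
    [8,1,-14,0,0,0,0],
    [0,0,0,0,0,0,0],
  ],
)

```text
time_s: 7.75
eef_pos: [556.4, 57.4, 79.5]
ee_rot: [-0.028, 0.967, 0.022, 0.254]
force: [-0.5, 0.9, -1.2]
grip_width: 0.502
```

Run:
```python
from g import *
go([571,58.6,63],lidR(-.08,np.pi/6,.135))
```

```text
t 7.75 pos [556.423  57.375  79.536] grip 0.5016306210281322 F [-0.517  0.916 -1.203] q [-0.178  0.379  1.972  0.485  0.33   0.923]
dpos [ 14.577   1.225 -16.536] rot [-0.003 -0.007  0.008] rows>= 0.5809897899256793
```

Emit:
play_rows(
  plan=[
    [13,1,-14,-0.003,-0.007,0.008,0],
    [0,0,0,0,0,0,0],
    [0,0,0,0,0,0,-1],
    [0,0,0,0,0,0,-1],
    [0,0,0,0,0,0,-1],
  ],
  grip_force=50,
)

```text
time_s: 8.17
eef_pos: [567.4, 61.6, 67.3]
ee_rot: [-0.029, 0.966, 0.027, 0.256]
force: [-0.0, -0.2, -1.4]
grip_width: 0.153
```

Emit:
play_rows(
  plan=[
    [0,0,0,0,0,0,-1],
    [0,0,0,0,0,0,-1],
  ],
)

```text
time_s: 8.33
eef_pos: [566.8, 62.0, 68.6]
ee_rot: [-0.029, 0.966, 0.027, 0.256]
force: [-0.4, 0.0, -1.0]
grip_width: 0.152
```

Run:
```python
from g import *
go([571,58.6,63],lidR(-.08,np.pi/6,.135))
```

```text
t 8.3333 pos [566.815  61.958  68.596] grip 0.1516535395741088 F [-0.356  0.007 -1.04 ] q [-0.166  0.419  1.951  0.517  0.309  0.891]
dpos [ 4.185 -3.358 -5.596] rot [-0.002 -0.003 -0.001] rows>= 0.2040229249258326
```

Emit:
play_rows(
  plan=[
    [0,0,20,0,0,0,-1],
    [0,0,30,0,0.04,0,-1],
    [0,0,35,0,0.07,0,-1],
    [5,15,35,0,0.08,0,-1],
    [8,30,20,0,0.08,0,-1],
  ],
  grip_force=60,
)

```text
time_s: 8.75
eef_pos: [571.3, 102.1, 206.1]
ee_rot: [-0.03, 0.993, 0.017, 0.115]
force: [1.5, -0.4, -2.5]
grip_width: 0.151
```

Emit:
play_rows(
  plan=[
    [8,35,5,0,0.08,0,-1],
    [8,35,0,0,0.08,0,-1],
    [8,35,0,0,0.08,0,-1],
    [8,25,0,0,0.02,0,-1],
    [0,10,0,0,0,0,-1],
  ],
)

```text
time_s: 9.17
eef_pos: [605.8, 249.1, 221.7]
ee_rot: [-0.028, 0.999, 0.01, -0.014]
force: [-0.4, -1.4, -1.3]
grip_width: 0.149
```

Run:
```python
from g import *
go([613.4,282.3,160],lidR(0))
```

```text
t 9.1667 pos [605.828 249.137 221.692] grip 0.14926136326882516 F [-0.376 -1.383 -1.297] q [0.188 0.621 1.058 0.061 1.481 1.732]
dpos [  7.572  33.163 -61.692] rot [-0.057 -0.029 -0.02 ] rows>= 1.8539151168968349
```

Emit:
play_rows(
  plan=[
    [4,18,-20,-0.03,-0.015,-0.01,-1],
    [3,12,-20,-0.027,-0.014,-0.01,-1],
    [0,0,-15,0,0,0,-1],
    [0,0,0,0,0,0,-1],
  ],
)

```text
time_s: 9.5
eef_pos: [612.3, 282.1, 165.2]
ee_rot: [0.002, 1.0, 0.0, 0.002]
force: [-0.1, -0.3, -2.4]
grip_width: 0.149
```

Run:
```python
from g import *
go([613.4,282.3,120],lidR(0))
t=cam("top");s=cam("side")
m=np.zeros((600,800,3),np.uint8)
a=cv2.resize(t["img"][165:285,110:240],None,fx=3,fy=3,interpolation=cv2.INTER_CUBIC);m[:a.shape[0],:a.shape[1]]=a
b=cv2.resize(s["img"][210:400,170:300],None,fx=3,fy=3,interpolation=cv2.INTER_CUBIC);m[:b.shape[0],400:400+b.shape[1]]=b
cv2.imwrite("pics/b1.png",m)
```

```text
t 9.5 pos [612.268 282.104 165.158] grip 0.1490313150478787 F [-0.083 -0.301 -2.4  ] q [ 0.26   0.697  1.075 -0.005  1.366  1.831]
dpos [  1.132   0.196 -45.158] rot [ 0.004  0.005 -0.001] rows>= 1.1887482788636743
```

View pics/b1.png

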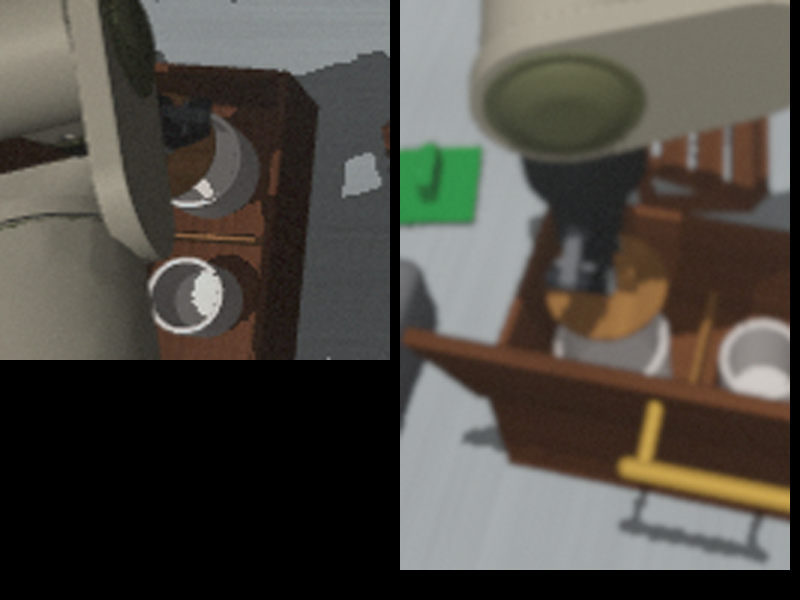

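Run:
```python
from g import *
t=cam("top");s=cam("side")
q=sense();T=q["eef_pos"]
th=np.linspace(0,2*np.pi,40);C=np.c_[41*np.cos(th),41*np.sin(th),0*th+14]
o=T+[0.8,0,-23.6]
for c,x0,y0,off in((t,110,165,0),(s,170,210,400)):
    for nm,P_ in(("tcp",T),("circ",C+o),("can",C*[1,1,0]+[614.2,279.8,78])):
        p=(proj(c,P_)-[x0,y0]+.5)*3-.5+[off,0];print(nm,p.min(0),p.max(0))
# colour segmentation of lid in side
g=s["img"][210:400,170:300];h=cv2.cvtColor(g,cv2.COLOR_BGR2HSV)
m=((h[...,0]>8)&(h[...,0]<20)&(h[...,1]>90)&(h[...,2]>105)).astype(np.uint8)
n,l,st,ce=cv2.connectedComponentsWithStats(m)
for i in range(1,n):
    if st[i,4]>100: print(st[i,:4]*3+[400,0,0,0],st[i,4],ce[i]*3+[400,0])
```

```text
tcp [155.502 136.847] [155.502 136.847]
circ [104.777  85.182] [213.648 191.892]
can [140.478 109.346] [241.384 208.583]
tcp [601.736 273.445] [601.736 273.445]
circ [541.417 229.657] [662.171 335.657]
can [557.663 289.223] [669.828 391.439]
[586 273  78  63] 316 [626.566 305.639]
[655 318 135  99] 389 [707.55  370.095]
```

Emit:
play_rows(
  plan=[
    [3,-1.5,-14,0,0,0,-1],
    [0,0,-16,0,0,0,-1],
    [0,0,-12,0,0,0,-1],
    [0,0,-3,0,0,0,-1],
    [0,0,-2,0,0,0,-1],
  ],
)

```text
time_s: 10.12
eef_pos: [620.4, 276.9, 125.0]
ee_rot: [-0.0, 1.0, -0.002, 0.011]
force: [0.4, -0.2, -0.8]
grip_width: 0.151
```

Run:
```python
from g import *
go([615.3,280.6,94],lidR(0))
```

```text
t 10.1167 pos [620.361 276.866 125.019] grip 0.1512108667401077 F [ 0.376 -0.22  -0.831] q [ 0.25   0.731  1.12  -0.005  1.269  1.827]
dpos [ -5.061   3.734 -31.019] rot [-0.     0.021  0.005] rows>= 0.8329037523122859
```

Emit:
play_rows(
  plan=[
    [-5,3.7,-10,0,0.021,0.005,-1],
    [0,0,0,0,0,0,-1],
    [0,0,0,0,0,0,-1],
  ],
)

```text
time_s: 10.37
eef_pos: [615.5, 280.2, 114.8]
ee_rot: [-0.0, 1.0, -0.0, -0.0]
force: [-0.4, 0.1, -0.1]
grip_width: 0.148
```

Run:
```python
from g import *
go([615.3,280.6,94],lidR(0))
```

```text
t 10.3667 pos [615.516 280.174 114.772] grip 0.14845880924291296 F [-0.369  0.077 -0.08 ] q [0.254 0.745 1.123 0.001 1.274 1.825]
dpos [ -0.216   0.426 -20.772] rot [-0.001 -0.001  0.   ] rows>= 0.5467728948209555
```

Emit:
play_rows(
  plan=[
    [-0.4,0.5,-5,0,0,0,-1],
    [-0.4,0.3,-5,0,0,0,-1],
    [0,0,0,0,0,0,-1],
  ],
)

```text
time_s: 10.62
eef_pos: [614.9, 281.4, 104.7]
ee_rot: [-0.001, 1.0, -0.0, 0.0]
force: [-0.4, 0.2, -1.5]
grip_width: 0.149
```

Emit:
play_rows(
  plan=[
    [-0.3,0.2,-4,0,0,0,-1],
    [-0.3,0.2,-4,0,0,0,-1],
    [0,0,0,0,0,0,-1],
  ],
)

```text
time_s: 10.87
eef_pos: [614.4, 281.9, 96.2]
ee_rot: [-0.001, 1.0, -0.0, 0.001]
force: [1.2, -0.0, -1.8]
grip_width: 0.147
```

Run:
```python
from g import *
go([615.3,280.6,94],lidR(0))
```

```text
t 10.8667 pos [614.421 281.888  96.168] grip 0.14699096916617527 F [ 1.224 -0.042 -1.758] q [0.257 0.762 1.144 0.001 1.234 1.827]
dpos [ 0.879 -1.288 -2.168] rot [-0.001  0.001  0.   ] rows>= 0.07028367434239392
```

Emit:
play_rows(
  plan=[
    [0,-0.8,-2,0,0,0,-1],
    [0,0,-2,0,0,0,-1],
    [0,0,0,0,0,0,-1],
  ],
)

```text
time_s: 11.12
eef_pos: [614.6, 281.1, 92.2]
ee_rot: [-0.001, 1.0, -0.0, 0.001]
force: [0.1, 0.6, 1.2]
grip_width: 0.145
```

Emit:
play_rows(
  plan=[
    [0,0,-2,0,0,0,-1],
    [0,0,0,0,0,0,-1],
  ],
)

```text
time_s: 11.28
eef_pos: [614.9, 281.2, 92.8]
ee_rot: [-0.001, 1.0, 0.0, 0.002]
force: [-0.4, 0.3, -1.4]
grip_width: 0.147
```

Emit:
play_rows(
  plan=[
    [0,0,-3,0,0,0,-1],
    [0,0,-2,0,0,0,-1],
  ],
)

```text
time_s: 11.45
eef_pos: [615.5, 281.4, 92.1]
ee_rot: [-0.001, 1.0, 0.0, 0.003]
force: [-7.8, -3.9, 13.0]
grip_width: 0.149
```

Emit:
play_rows(
  plan=[
    [0,0,-2,0,0,0,-1],
    [0,0,0,0,0,0,-1],
  ],
)

```text
time_s: 11.62
eef_pos: [615.4, 281.3, 92.7]
ee_rot: [-0.001, 1.0, 0.0, 0.004]
force: [-1.0, 0.2, -1.3]
grip_width: 0.149
```

Emit:
play_rows(
  plan=[
    [0,0,0,0,0,0,-0.2],
    [0,0,0,0,0,0,-0.2],
    [0,0,0,0,0,0,-0.2],
  ],
)

```text
time_s: 11.87
eef_pos: [615.7, 281.4, 92.7]
ee_rot: [-0.001, 1.0, 0.0, 0.004]
force: [0.3, 0.2, -0.4]
grip_width: 0.399
```

Emit:
play_rows(
  plan=[
    [-1,0.5,12,0,0,0,-0.2],
    [-1,1,20,0,0,0,-0.2],
    [0,0,35,0,0,0,0],
    [0,0,35,0,0,0,0],
    [0,-30,25,0,0,0,0],
  ],
)

```text
time_s: 12.28
eef_pos: [609.3, 255.4, 218.9]
ee_rot: [-0.0, 1.0, 0.002, -0.002]
force: [0.4, -0.4, -0.1]
grip_width: 0.499
```

Run:
```python
from g import *
R=lidR(.01,np.pi/6,.135)
go([549,-67,133],R);go([588.5,-62,63.5],R)
```

```text
t 12.2833 pos [609.292 255.431 218.912] grip 0.4989262126978325 F [ 0.374 -0.437 -0.115] q [0.219 0.634 1.042 0.002 1.469 1.785]
dpos [ -60.292 -322.431  -85.912] rot [ 0.034 -0.527  0.137] rows>= 8.923254930158361
t 12.2833 pos [609.292 255.431 218.912] grip 0.4989262126978325 F [ 0.374 -0.437 -0.115] q [0.219 0.634 1.042 0.002 1.469 1.785]
dpos [ -20.792 -317.431 -155.412] rot [ 0.034 -0.527  0.137] rows>= 9.316966323318058
```

Emit:
play_rows(
  plan=[
    [-6,-35,0,0.003,-0.053,0.014,0],
    [-6,-35,0,0.003,-0.053,0.014,0],
    [-6,-35,-5,0.003,-0.053,0.014,0],
    [-6,-34,-10,0.003,-0.053,0.014,0],
    [-6,-34,-10,0.003,-0.053,0.014,0],
  ],
)

```text
time_s: 12.7
eef_pos: [582.2, 78.5, 207.9]
ee_rot: [-0.007, 0.988, 0.041, 0.147]
force: [1.4, 0.3, -0.0]
grip_width: 0.5
```

Emit:
play_rows(
  plan=[
    [-6,-34,-12,0.003,-0.053,0.014,0],
    [-6,-34,-12,0.003,-0.053,0.014,0],
    [-6,-30,-12,0.003,-0.053,0.014,0],
    [-6,-20,-10,0.003,-0.053,0.014,0],
    [0,-8,0,0,-0.04,0.01,0],
  ],
)

```text
time_s: 13.12
eef_pos: [555.7, -55.3, 165.7]
ee_rot: [-0.008, 0.958, 0.072, 0.278]
force: [0.7, 0.8, -0.7]
grip_width: 0.502
```

Emit:
play_rows(
  plan=[
    [0,0,0,0,0,0,0],
  ],
)

```text
time_s: 13.2
eef_pos: [554.8, -57.1, 165.6]
ee_rot: [-0.008, 0.958, 0.071, 0.278]
force: [0.1, 0.6, 0.5]
grip_width: 0.502
```

Run:
```python
from g import *
R=lidR(.01,np.pi/6,.135)
go([549,-67,133],R)
t=cam("top");s=cam("side")
m=np.zeros((600,800,3),np.uint8)
b=cv2.resize(s["img"][210:410,170:390],None,fx=2.2,fy=2.2,interpolation=cv2.INTER_CUBIC)
a=cv2.resize(t["img"][175:350,110:235],None,fx=2.4,fy=2.4,interpolation=cv2.INTER_CUBIC);m[:a.shape[0],:a.shape[1]]=a
m[:b.shape[0],305:305+b.shape[1]]=b
cv2.imwrite("pics/b2.png",m)
```

```text
t 13.2 pos [554.841 -57.104 165.637] grip 0.5016858229823744 F [0.072 0.582 0.503] q [-0.445  0.22   1.923  0.542  0.571  0.581]
dpos [ -5.841  -9.896 -32.637] rot [0.013 0.042 0.002] rows>= 0.9105383111278401
```

View pics/b2.png

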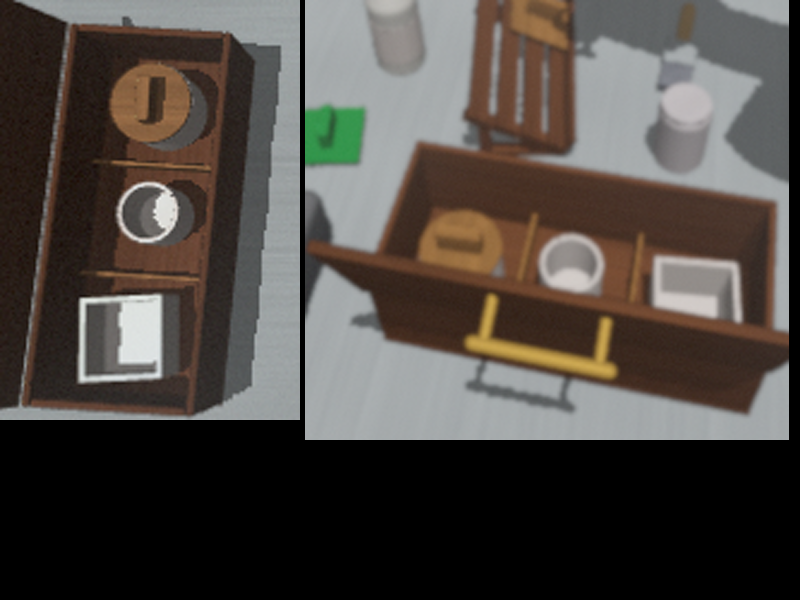

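```bash
cat > seg.py <<'E'
from g import *
t=cam("top")
def seg(c,lo,hi,x0,y0,w,h,z,mn=60):
    k=4;g=cv2.resize(c["img"][y0:y0+h,x0:x0+w],None,fx=k,fy=k,interpolation=cv2.INTER_CUBIC);m=cv2.inRange(cv2.cvtColor(g,cv2.COLOR_BGR2HSV),lo,hi)
    n,l,st,ce=cv2.connectedComponentsWithStats(m)
    for i in range(1,n):
        if st[i,4]<mn*k*k: continue
        p=np.argwhere(l==i)[:,::-1]; hl=cv2.convexHull(p.astype(np.float32))
        f=lambda u:np.array([x0,y0])+(np.array(u)+.5)/k-.5
        W=onz(c,f(hl.reshape(-1,2)),z)[:,:2].astype(np.float32)
        r=cv2.minAreaRect(W);e=cv2.minEnclosingCircle(W);print(st[i,:4]/k+[x0,y0,0,0],"rect",np.round(r[0],1),np.round(r[1],1),round(r[2],1),"circ",np.round(e[0],1),round(e[1],1))
print("lid big");seg(t,(8,80,100),(22,255,255),150,195,50,45,84)
print("white");seg(t,(0,0,185),(180,60,255),130,240,80,110,78,15)
E
python3 seg.py
```

```text
lid big
[156.   200.5   33.25  34.  ] rect [614.1 280.8] [80.4 80.8] 41.5 circ [614.2 279.9] 42.3
white
[159.25 251.    24.75  25.  ] rect [503.9 278.9] [59.1 58.4] 0.4 circ [503.9 278.8] 30.1
[143.25 298.    33.75  36.  ] rect [381.2 298.4] [79.7 78.3] 3.5 circ [381.8 298.5] 54.8
```

Emit:
play_rows(
  plan=[
    [-6,-9,-24,0.013,0.042,0.002,0],
    [0,0,0,0,0,0,0],
  ],
)

```text
time_s: 13.52
eef_pos: [551.6, -62.1, 144.1]
ee_rot: [-0.016, 0.963, 0.073, 0.258]
force: [-1.1, 0.4, -1.0]
grip_width: 0.499
```

Run:
```python
from g import *
R=lidR(.01,np.pi/6,.135)
d,r=go([587,-63,63],R);n=-R.apply([0,0,1]);print("axial",d@n,"lateral",R.inv().apply(d))
```

```text
t 13.5167 pos [551.563 -62.143 144.055] grip 0.4991458692484077 F [-1.056  0.381 -0.994] q [-0.458  0.262  1.92   0.537  0.581  0.564]
dpos [ 35.437  -0.857 -81.055] rot [ 0.002  0.    -0.007] rows>= 2.328084717891889
axial -87.69535989356547 lateral [-10.273   5.516  87.695]
```

Emit:
play_rows(
  plan=[
    [-8,-7,-5,0,0,-0.007,0],
    [10,1.5,-18,0,0,0,0],
    [10,1.5,-18,0,0,0,0],
    [7,1,-13,0,0,0,0],
    [0,0,0,0,0,0,0],
  ],
)

```text
time_s: 13.93
eef_pos: [576.4, -60.3, 94.6]
ee_rot: [-0.014, 0.962, 0.074, 0.263]
force: [1.0, 1.0, -1.2]
grip_width: 0.496
```

Run:
```python
from g import *
R=lidR(.01,np.pi/6,.135)
d,r=go([587,-63,63],R);print("lateral",R.inv().apply(d))
```

```text
t 13.9333 pos [576.415 -60.281  94.624] grip 0.4962992620971885 F [ 0.955  0.97  -1.213] q [-0.429  0.391  1.903  0.641  0.467  0.466]
dpos [ 10.585  -2.719 -31.624] rot [ 0.005  0.009 -0.006] rows>= 0.8805017321562227
lateral [-7.087  4.049 32.448]
```

Emit:
play_rows(
  plan=[
    [-5.5,-5,-3.5,0.005,0.009,-0.006,0],
    [0,0,0,0,0,0,0],
    [7,0,-13,0,0,0,0],
    [0,0,0,0,0,0,0],
  ],
)

```text
time_s: 14.27
eef_pos: [579.2, -63.6, 82.1]
ee_rot: [-0.016, 0.963, 0.072, 0.26]
force: [0.5, 0.9, 0.3]
grip_width: 0.497
```

Run:
```python
from g import *
R=lidR(.01,np.pi/6,.135)
d,r=go([587,-63,63],R);print("lateral",R.inv().apply(d))
```

```text
t 14.2667 pos [579.166 -63.604  82.09 ] grip 0.49654391274324466 F [0.541 0.908 0.271] q [-0.434  0.421  1.899  0.668  0.454  0.436]
dpos [  7.834   0.604 -19.09 ] rot [ 0.001  0.004 -0.003] rows>= 0.543262938000956
lateral [-2.757  0.428 20.455]
```

Emit:
play_rows(
  plan=[
    [7,0,-16,0.001,0.004,-0.003,0],
    [0,0,0,0,0,0,0],
    [0,0,0,0,0,0,-1],
    [0,0,0,0,0,0,-1],
    [0,0,0,0,0,0,-1],
  ],
)

```text
time_s: 14.68
eef_pos: [586.7, -63.9, 71.9]
ee_rot: [-0.015, 0.963, 0.071, 0.261]
force: [-0.2, 0.1, -0.6]
grip_width: 0.144
```

Emit:
play_rows(
  plan=[
    [0,0,0,0,0,0,-1],
    [0,0,0,0,0,0,-1],
  ],
)

```text
time_s: 14.85
eef_pos: [586.6, -63.9, 73.3]
ee_rot: [-0.015, 0.962, 0.071, 0.262]
force: [0.4, 0.8, -1.7]
grip_width: 0.152
```

Run:
```python
from g import *
R=lidR(.01,np.pi/6,.135);o=np.array([596.9,-63.5,48.8])
d,r=go([587,-63,63],R);print("in lid frame",(R*D).inv().apply(sense()["eef_pos"]-o))
```

```text
t 14.85 pos [586.553 -63.947  73.251] grip 0.15184498396406465 F [ 0.408  0.751 -1.741] q [-0.427  0.45   1.885  0.688  0.435  0.421]
dpos [  0.447   0.947 -10.251] rot [ 0.002  0.007 -0.001] rows>= 0.2711566798003778
in lid frame [ 3.303  0.917 26.331]
```

Emit:
play_rows(
  plan=[
    [0,0,20,0,0,0,-1],
    [0,0,30,0,0.04,0,-1],
    [0,0,35,0,0.07,0,-1],
    [-10,15,35,0,0.08,0,-1],
    [-20,30,20,0,0.08,0,-1],
  ],
  grip_force=60,
)

```text
time_s: 15.27
eef_pos: [550.3, -22.3, 213.4]
ee_rot: [-0.023, 0.991, 0.061, 0.118]
force: [0.8, 1.1, -0.9]
grip_width: 0.146
```

Emit:
play_rows(
  plan=[
    [-20,34,5,0,0.08,0,-1],
    [-20,34,5,0,0.08,0,-1],
    [-20,34,0,0,0.06,0,-1],
    [-20,34,0,0,0,0,-1],
    [-20,34,0,0,0,0,-1],
  ],
)

```text
time_s: 15.68
eef_pos: [448.1, 150.9, 232.8]
ee_rot: [-0.025, 0.998, 0.054, 0.008]
force: [1.1, 0.4, -0.9]
grip_width: 0.148
```

Run:
```python
from g import *
go([388,299.5,150],lidR(.06))
```

```text
t 15.6833 pos [448.072 150.857 232.849] grip 0.14767522579025125 F [ 1.128  0.446 -0.926] q [0.049 0.18  1.665 0.051 1.28  1.498]
dpos [-60.072 148.643 -82.849] rot [-0.05   0.015 -0.048] rows>= 4.7490555734349496
```

Emit:
play_rows(
  plan=[
    [-14,34,0,-0.012,0.004,-0.012,-1],
    [-14,34,0,-0.012,0.004,-0.012,-1],
    [-14,34,-10,-0.012,0.004,-0.012,-1],
    [-10,25,-20,-0.012,0.003,-0.012,-1],
    [0,0,-12,0,0,0,-1],
  ],
)

```text
time_s: 16.1
eef_pos: [389.2, 287.7, 194.0]
ee_rot: [-0.001, 1.0, 0.03, 0.004]
force: [0.8, -0.3, -1.2]
grip_width: 0.147
```

Emit:
play_rows(
  plan=[
    [0,0,0,0,0,0,-1],
  ],
)

```text
time_s: 16.18
eef_pos: [387.5, 288.4, 192.2]
ee_rot: [-0.0, 1.0, 0.031, 0.003]
force: [-1.1, -0.7, -1.2]
grip_width: 0.151
```

Run:
```python
from g import *
go([388,299.5,150],lidR(.06))
```

```text
t 16.1833 pos [387.524 288.389 192.22 ] grip 0.1506873708769445 F [-1.13  -0.665 -1.212] q [ 0.397  0.254  1.682 -0.001  1.2    1.906]
dpos [  0.476  11.111 -42.22 ] rot [-0.001  0.005 -0.003] rows>= 1.1489463792647747
```

Emit:
play_rows(
  plan=[
    [0,11,-18,0,0.005,-0.003,-1],
    [0,0,-18,0,0,0,-1],
    [0,0,0,0,0,0,-1],
    [0,0,0,0,0,0,-1],
  ],
)

```text
time_s: 16.52
eef_pos: [388.3, 299.1, 158.0]
ee_rot: [-0.001, 1.0, 0.029, 0.001]
force: [-0.3, 0.1, -0.6]
grip_width: 0.148
```

Run:
```python
from g import *
go([388,299.5,120],lidR(.06))
t=cam("top");s=cam("side");T=sense()["eef_pos"]
L=lidR(.06)*D
sq=L.apply([(40,40,0),(40,-40,0),(-40,-40,0),(-40,40,0)])
A=sq+T+L.apply([-5.5,0,-26.3+14]); B=sq+[381.4,298.4,78]
m=np.zeros((600,800,3),np.uint8)
for c,x0,y0,w,h,k,X in((t,110,280,90,80,4,0),(s,280,250,110,120,4,360)):
    g=cv2.resize(c["img"][y0:y0+h,x0:x0+w],None,fx=k,fy=k,interpolation=cv2.INTER_CUBIC)
    for Q,col in((A,(0,255,0)),(B,(255,255,0))):
        p=(proj(c,Q)-[x0,y0]+.5)*k-.5
        for u in p: cv2.circle(g,tuple(int(v) for v in u.round()),3,col,1)
    m[:g.shape[0],X:X+g.shape[1]]=g
cv2.imwrite("pics/s1.png",m)
```

```text
t 16.5167 pos [388.349 299.108 157.979] grip 0.14820412297632798 F [-0.263  0.082 -0.576] q [0.417 0.309 1.707 0.    1.123 1.928]
dpos [ -0.349   0.392 -37.979] rot [-0.002  0.003  0.001] rows>= 0.9995398656765271
```

View pics/s1.png

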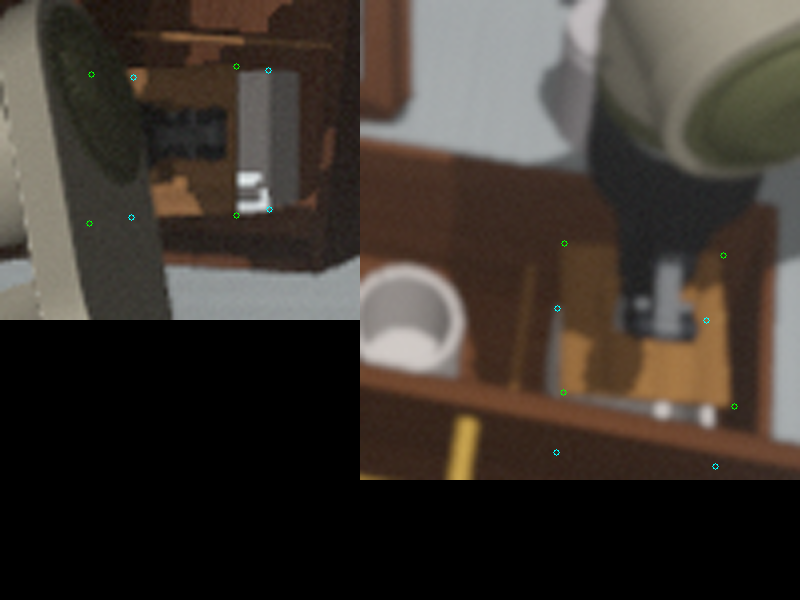

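Emit:
play_rows(
  plan=[
    [-1,0,-14,0,0,0,-1],
    [0,0,-12,0,0,0,-1],
    [0,0,-8,0,0,0,-1],
    [0,0,0,0,0,0,-1],
  ],
)

```text
time_s: 16.95
eef_pos: [390.4, 298.6, 128.2]
ee_rot: [-0.003, 1.0, 0.028, 0.006]
force: [0.2, -0.4, -1.4]
grip_width: 0.145
```

Run:
```python
from g import *
go([387.1,298.8,95],lidR(.06))
```

```text
t 16.95 pos [390.351 298.589 128.173] grip 0.144718012782556 F [ 0.166 -0.375 -1.392] q [0.414 0.345 1.745 0.    1.039 1.929]
dpos [ -3.251   0.211 -33.173] rot [-0.005  0.012  0.004] rows>= 0.8771596476025616
```

Emit:
play_rows(
  plan=[
    [-3.3,0.2,-8,-0.005,0.012,0.004,-1],
    [-1,0,-8,0,0.003,0,-1],
    [0,0,0,0,0,0,-1],
  ],
)

```text
time_s: 17.2
eef_pos: [386.8, 298.8, 112.8]
ee_rot: [-0.001, 1.0, 0.03, -0.001]
force: [-0.5, -0.5, -1.7]
grip_width: 0.146
```

Run:
```python
from g import *
go([387.1,298.8,95],lidR(.06))
```

```text
t 17.2 pos [386.761 298.806 112.847] grip 0.14645587294553963 F [-0.452 -0.459 -1.673] q [0.417 0.368 1.758 0.002 1.017 1.927]
dpos [  0.339  -0.006 -17.847] rot [-0.001 -0.002  0.001] rows>= 0.4697484139325466
```

Emit:
play_rows(
  plan=[
    [0,0,-6,0,0,0,-1],
    [-0.4,0,-5,0,0.002,0,-1],
    [0,0,0,0,0,0,-1],
  ],
)

```text
time_s: 17.45
eef_pos: [386.5, 298.9, 101.1]
ee_rot: [-0.001, 1.0, 0.03, -0.002]
force: [0.0, 0.7, -0.5]
grip_width: 0.15
```

Emit:
play_rows(
  plan=[
    [-0.3,0,-4,0,0,0,-1],
    [0,0,-3,0,0,0,-1],
    [0,0,0,0,0,0,-1],
  ],
)

```text
time_s: 17.7
eef_pos: [386.9, 299.3, 95.9]
ee_rot: [-0.001, 1.0, 0.03, -0.001]
force: [-0.1, -0.1, -0.7]
grip_width: 0.148
```

Emit:
play_rows(
  plan=[
    [0,0,-3,0,0,0,-1],
    [0,0,-3,0,0,0,-1],
  ],
)

```text
time_s: 17.87
eef_pos: [387.7, 299.7, 95.4]
ee_rot: [-0.001, 1.0, 0.031, 0.001]
force: [-17.3, -9.7, 47.6]
grip_width: 0.146
```

Emit:
play_rows(
  plan=[
    [0,0,0,0,0,0,-1],
    [0,0,0,0,0,0,-0.2],
    [0,0,0,0,0,0,-0.2],
    [0,0,0,0,0,0,-0.2],
  ],
)

```text
time_s: 18.2
eef_pos: [388.3, 300.0, 96.9]
ee_rot: [-0.002, 1.0, 0.031, 0.003]
force: [-1.2, -0.1, 0.2]
grip_width: 0.395
```

Emit:
play_rows(
  plan=[
    [-0.5,0,12,0,0,0,-0.2],
    [-0.5,0,20,0,0,0,-0.2],
    [0,0,35,0,0,0,0],
    [0,0,35,0,0,0,0],
    [12,-30,20,0,0,-0.01,0],
  ],
)

```text
time_s: 18.62
eef_pos: [394.7, 270.6, 216.7]
ee_rot: [0.0, 1.0, 0.028, -0.004]
force: [1.8, 0.5, 0.1]
grip_width: 0.505
```

Emit:
play_rows(
  plan=[
    [15,-36,0,0,0,-0.018,0],
    [15,-36,0,0,0,-0.018,0],
    [15,-36,0,0,0,-0.018,0],
    [15,-36,0,0,0,-0.018,0],
    [15,-36,0,0,0,-0.018,0],
  ],
)

```text
time_s: 19.03
eef_pos: [472.4, 85.9, 221.2]
ee_rot: [-0.001, 1.0, -0.015, 0.001]
force: [1.3, 0.6, 0.9]
grip_width: 0.497
```

Emit:
play_rows(
  plan=[
    [15,-36,0,0,0,-0.018,0],
    [15,-36,0,0,0,-0.018,0],
    [15,-36,0,0,0,-0.018,0],
    [15,-36,0,0,0,-0.018,0],
    [15,-36,0,0,0,-0.018,0],
  ],
)

```text
time_s: 19.45
eef_pos: [549.2, -104.5, 219.3]
ee_rot: [-0.002, 0.998, -0.063, -0.0]
force: [0.9, 0.8, 0.4]
grip_width: 0.501
```

Run:
```python
from g import *
go([631,-279.5,110],lidR(-.24))
```

```text
t 19.45 pos [ 549.162 -104.467  219.252] grip 0.5013107290412278 F [0.875 0.793 0.414] q [-0.399  0.397  1.411  0.003  1.334  1.298]
dpos [  81.838 -175.033 -109.252] rot [-0.003  0.    -0.114] rows>= 5.841295805586521
```

Emit:
play_rows(
  plan=[
    [15,-34,-15,0,0,-0.023,0],
    [15,-34,-20,0,0,-0.023,0],
    [15,-34,-20,0,0,-0.023,0],
    [15,-32,-20,0,0,-0.023,0],
    [9,-15,-20,0,0,-0.02,0],
  ],
)

```text
time_s: 19.87
eef_pos: [619.0, -260.7, 124.8]
ee_rot: [0.0, 0.992, -0.124, 0.003]
force: [-0.3, -0.3, -0.4]
grip_width: 0.498
```

Emit:
play_rows(
  plan=[
    [0,0,0,0,0,0,0],
    [0,0,0,0,0,0,0],
  ],
)

```text
time_s: 20.03
eef_pos: [617.6, -263.6, 117.3]
ee_rot: [-0.002, 0.992, -0.127, -0.001]
force: [0.2, -0.0, -0.3]
grip_width: 0.498
```

Run:
```python
from g import *
from seg import seg
t=cam("top")
print("sq");seg(t,(8,80,100),(22,255,255),135,290,60,60,84)
print("small");seg(t,(5,60,60),(22,255,255),380,195,45,45,14)
go([631,-279.5,18],lidR(-.24))
```

```text
lid big
[156.   200.5   33.25  34.  ] rect [614.2 280.8] [80.6 80.9] 41.1 circ [614.4 281.1] 42.2
white
[159. 251.  25.  25.] rect [503.9 278.9] [59.4 58.6] 16.9 circ [503.9 278.8] 30.1
sq
[158.75 290.    35.5    3.25] rect [438.4 261.8] [83.5  6.6] 88.7 circ [437.7 261.9] 41.8
[141.5  296.75  34.75  36.5 ] rect [384.2 299.6] [79.5 79.8] 3.4 circ [383.8 299.8] 54.9
small
t 20.1333 pos [ 617.55  -262.497  118.269] grip 0.49595653641688675 F [0.504 0.063 0.246] q [-0.577  0.731  1.139  0.003  1.274  1.246]
dpos [  13.45   -17.003 -100.269] rot [-0.003 -0.001  0.013] rows>= 2.69963267903958
```

Emit:
play_rows(
  plan=[
    [13.5,-17,-10,0,0,0.013,0],
    [0,0,-15,0,0,0,0],
    [0,0,-15,0,0,0,0],
    [0,0,0,0,0,0,0],
  ],
)

```text
time_s: 20.47
eef_pos: [633.3, -276.3, 84.1]
ee_rot: [0.0, 0.993, -0.116, 0.003]
force: [0.3, -0.2, -1.1]
grip_width: 0.498
```

Run:
```python
from g import *
go([631,-279.5,18],lidR(-.24))
```

```text
t 20.4667 pos [ 633.278 -276.33    84.061] grip 0.49793135537359284 F [ 0.282 -0.207 -1.131] q [-0.582  0.805  1.098  0.003  1.233  1.221]
dpos [ -2.278  -3.17  -66.061] rot [ 0.001  0.007 -0.007] rows>= 1.7414870014594934
```

Emit:
play_rows(
  plan=[
    [-3,-3.5,-15,0,0.007,-0.007,0],
    [-1,-1,-15,0,0,0,0],
    [-1,-1,-13,0,0,0,0],
    [0,0,0,0,0,0,0],
  ],
)

```text
time_s: 20.8
eef_pos: [629.3, -280.1, 44.5]
ee_rot: [0.002, 0.993, -0.118, 0.003]
force: [0.2, 0.2, -0.0]
grip_width: 0.502
```

Run:
```python
from g import *
go([631,-279.5,20],lidR(-.24))
```

```text
t 20.8 pos [ 629.343 -280.083   44.482] grip 0.5022479183559057 F [ 0.152  0.184 -0.011] q [-0.588  0.843  1.135 -0.002  1.156  1.221]
dpos [  1.657   0.583 -24.482] rot [ 0.005  0.005 -0.003] rows>= 0.6459290034925417
```

Emit:
play_rows(
  plan=[
    [1,0,-13,0.005,0.005,-0.003,0],
    [0,0,-10,0,0,0,0],
    [0,0,0,0,0,0,0],
  ],
)

```text
time_s: 21.05
eef_pos: [631.2, -279.8, 22.2]
ee_rot: [0.001, 0.993, -0.119, 0.001]
force: [-0.7, 0.1, -0.2]
grip_width: 0.504
```

Emit:
play_rows(
  plan=[
    [0,0,0,0,0,0,-1],
    [0,0,0,0,0,0,-1],
    [0,0,0,0,0,0,-1],
    [0,0,0,0,0,0,-1],
    [0,0,0,0,0,0,-1],
  ],
)

```text
time_s: 21.47
eef_pos: [631.8, -279.9, 23.5]
ee_rot: [0.001, 0.993, -0.119, 0.002]
force: [0.1, -0.5, -0.5]
grip_width: 0.151
```

Run:
```python
from g import *
go([631,-279.5,20],lidR(-.24))
print("in lid frame",(lidR(-.24)*D).inv().apply(sense()["eef_pos"]-[631.7,-280,0]))
```

```text
t 21.4667 pos [ 631.837 -279.929   23.467] grip 0.15143995551295425 F [ 0.084 -0.506 -0.488] q [-0.586  0.874  1.135 -0.     1.128  1.224]
dpos [-0.837  0.429 -3.467] rot [ 0.003  0.004 -0.001] rows>= 0.09453837050151402
in lid frame [ 0.116  0.101 23.467]
```

Emit:
play_rows(
  plan=[
    [0,0,20,0,0,0,-1],
    [0,0,35,0,0,0,-1],
    [0,0,38,0,0,0,-1],
    [-4,18,38,0,0,0,-1],
    [-8,30,30,0,0,0.01,-1],
  ],
)

```text
time_s: 21.88
eef_pos: [615.6, -233.8, 180.4]
ee_rot: [-0.002, 0.993, -0.117, -0.005]
force: [0.2, 0.8, -0.5]
grip_width: 0.145
```

Emit:
play_rows(
  plan=[
    [-8,35,15,0,0,0.01,-1],
    [-8,35,5,0,0,0.01,-1],
    [-8,35,0,0,0,0.01,-1],
    [-8,35,0,0,0,0.01,-1],
    [-8,35,0,0,0,0.01,-1],
  ],
)

```text
time_s: 22.3
eef_pos: [574.9, -55.2, 212.0]
ee_rot: [0.001, 0.996, -0.093, 0.004]
force: [0.5, 1.7, 0.6]
grip_width: 0.147
```

Emit:
play_rows(
  plan=[
    [-8,35,0,0,0,0.01,-1],
    [-8,35,0,0,0,0.01,-1],
    [-8,35,0,0,0,0.01,-1],
    [-8,35,0,0,0,0.01,-1],
    [-8,35,0,0,0,0.01,-1],
  ],
)

```text
time_s: 22.72
eef_pos: [531.2, 127.9, 214.5]
ee_rot: [0.001, 0.998, -0.068, 0.006]
force: [0.3, 0.2, -0.9]
grip_width: 0.15
```

Run:
```python
from g import *
go([505,279.8,150],lidR(-.1))
```

```text
t 22.7167 pos [531.215 127.949 214.536] grip 0.14951732025722056 F [ 0.274  0.171 -0.95 ] q [ 0.023  0.367  1.468 -0.003  1.295  1.731]
dpos [-26.215 151.851 -64.536] rot [0.003 0.012 0.036] rows>= 4.396456731847107
```

Emit:
play_rows(
  plan=[
    [-6,34,0,0,0.003,0.009,-1],
    [-6,34,0,0,0.003,0.009,-1],
    [-6,34,0,0,0.003,0.009,-1],
    [-5,30,-10,0,0.003,0.009,-1],
    [-2,10,-15,0,0,0,-1],
  ],
)

```text
time_s: 23.13
eef_pos: [503.0, 281.3, 194.1]
ee_rot: [-0.001, 0.999, -0.047, 0.004]
force: [0.5, 0.5, -1.1]
grip_width: 0.15
```

Emit:
play_rows(
  plan=[
    [0,0,-15,0,0,0,-1],
    [0,0,0,0,0,0,-1],
    [0,0,0,0,0,0,-1],
  ],
)

```text
time_s: 23.38
eef_pos: [500.7, 284.8, 177.1]
ee_rot: [-0.0, 0.999, -0.044, 0.003]
force: [-0.3, -1.4, -0.3]
grip_width: 0.147
```

Run:
```python
from g import *
go([505,279.8,125],lidR(-.1))
```

```text
t 23.3833 pos [500.716 284.775 177.122] grip 0.1470129266510926 F [-0.305 -1.359 -0.331] q [ 0.314  0.466  1.422 -0.001  1.248  1.974]
dpos [  4.284  -4.975 -52.122] rot [-0.001  0.006 -0.012] rows>= 1.3824724942282898
```

Emit:
play_rows(
  plan=[
    [3,-4,-15,0,0.006,-0.012,-1],
    [0,0,-15,0,0,0,-1],
    [0,0,-15,0,0,0,-1],
    [0,0,0,0,0,0,-1],
  ],
)

```text
time_s: 23.72
eef_pos: [506.2, 278.1, 131.9]
ee_rot: [-0.001, 0.999, -0.053, 0.002]
force: [-1.0, 0.5, -1.9]
grip_width: 0.15
```

Run:
```python
from g import *
go([505,279.8,100],lidR(-.1))
```

```text
t 23.7167 pos [506.174 278.108 131.945] grip 0.1499287193600129 F [-1.005  0.479 -1.938] q [0.3   0.516 1.47  0.    1.151 1.976]
dpos [ -1.174   1.692 -31.945] rot [-0.002  0.004  0.006] rows>= 0.8424129928821165
```

Emit:
play_rows(
  plan=[
    [-1.8,2,-9,0,0.004,0.006,-1],
    [-0.5,0.5,-9,0,0,0,-1],
    [0,0,0,0,0,0,-1],
  ],
)

```text
time_s: 23.97
eef_pos: [505.1, 279.3, 113.5]
ee_rot: [-0.001, 0.999, -0.051, 0.001]
force: [0.7, 0.4, -1.3]
grip_width: 0.147
```

Run:
```python
from g import *
go([505,279.8,92.5],lidR(-.1))
t=cam("top");s=cam("side");T=sense()["eef_pos"]
th=np.linspace(0,2*np.pi,40)
A=np.c_[31*np.cos(th),31*np.sin(th),0*th]+T+[-.7,0,-23.5+14];B=np.c_[31*np.cos(th),31*np.sin(th),0*th]+[503.9,278.8,78]
m=np.zeros((600,800,3),np.uint8)
for c,x0,y0,w,h,k,X in((t,130,235,65,70,5,0),(s,230,260,90,80,5,350)):
    g=cv2.resize(c["img"][y0:y0+h,x0:x0+w],None,fx=k,fy=k,interpolation=cv2.INTER_CUBIC)
    for Q,col in((A,(0,255,0)),(B,(255,255,0))):
        for u in (proj(c,Q)-[x0,y0]+.5)*k-.5: cv2.circle(g,tuple(int(v) for v in u.round()),1,col,-1)
    m[:g.shape[0],X:X+g.shape[1]]=g
cv2.imwrite("pics/sm.png",m)
```

```text
t 23.9667 pos [505.115 279.252 113.469] grip 0.14650081715501384 F [ 0.737  0.367 -1.26 ] q [0.301 0.537 1.488 0.002 1.114 1.974]
dpos [ -0.115   0.548 -20.969] rot [-0.002  0.002  0.002] rows>= 0.5520011902874671
```

Emit:
play_rows(
  plan=[
    [-0.4,0.5,-6,0,0.002,0,-1],
    [-0.3,0.3,-5,0,0,0,-1],
    [0,0,0,0,0,0,-1],
  ],
)

```text
time_s: 24.32
eef_pos: [505.7, 280.7, 104.5]
ee_rot: [-0.002, 0.999, -0.051, 0.002]
force: [0.4, -0.2, -0.6]
grip_width: 0.151
```

Emit:
play_rows(
  plan=[
    [0,0,-4,0,0,0,-1],
    [0,0,-4,0,0,0,-1],
    [0,0,0,0,0,0,-1],
  ],
)

```text
time_s: 24.57
eef_pos: [505.6, 280.8, 96.0]
ee_rot: [-0.002, 0.999, -0.051, 0.002]
force: [-2.1, -1.2, -2.1]
grip_width: 0.152
```

Emit:
play_rows(
  plan=[
    [0,0,-3,0,0,0,-1],
    [0,0,-3,0,0,0,-1],
  ],
)

```text
time_s: 24.73
eef_pos: [505.6, 280.6, 92.5]
ee_rot: [-0.001, 0.999, -0.051, 0.002]
force: [-15.2, -8.4, 45.9]
grip_width: 0.15
```

Seated at the expected height with contact. Release and retreat, then check.

Emit:
play_rows(
  plan=[
    [0,0,0,0,0,0,-1],
    [0,0,0,0,0,0,-0.2],
    [0,0,0,0,0,0,-0.2],
    [0,0,0,0,0,0,-0.2],
  ],
)

```text
time_s: 25.07
eef_pos: [506.1, 280.7, 93.7]
ee_rot: [-0.002, 0.999, -0.051, 0.003]
force: [0.0, -0.2, 0.2]
grip_width: 0.4
```

Emit:
play_rows(
  plan=[
    [-0.5,0.5,12,0,0,0,-0.2],
    [-0.5,0.5,20,0,0,0,-0.2],
    [0,0,35,0,0,0,0],
    [0,0,35,0,0,0,0],
    [-2,-30,25,0,0,0,0],
  ],
)

```text
time_s: 25.48
eef_pos: [499.4, 253.3, 221.4]
ee_rot: [-0.0, 0.999, -0.049, -0.002]
force: [0.8, -1.2, 0.3]
grip_width: 0.497
```

Emit:
play_rows(
  plan=[
    [-5,-36,0,0,0,0,0],
    [-5,-36,0,0,0,0,0],
    [-5,-36,0,0,0,0,0],
    [-5,-36,0,0,0,0,0],
    [-5,-36,0,0,0,0,0],
  ],
)

```text
time_s: 25.9
eef_pos: [474.9, 69.6, 232.6]
ee_rot: [-0.002, 0.999, -0.045, 0.007]
force: [1.4, -0.2, 0.0]
grip_width: 0.495
```

Emit:
play_rows(
  plan=[
    [-5,-36,0,0,0,0,0],
    [-5,-36,0,0,0,0,0],
    [-5,-36,0,0,0,0,0],
    [0,0,0,0,0,0,0],
  ],
)

```text
time_s: 26.23
eef_pos: [457.7, -47.9, 236.3]
ee_rot: [-0.001, 0.999, -0.048, 0.009]
force: [0.2, 1.2, 0.3]
grip_width: 0.499
```

Run:
```python
from seg import *
print("sq");seg(t,(8,80,100),(22,255,255),135,292,60,60,84)
print("small");seg(t,(8,80,100),(22,255,255),145,243,50,42,84)
s=cam("side");m=np.zeros((600,800,3),np.uint8)
b=cv2.resize(s["img"][240:400,175:375],None,fx=2.4,fy=2.4,interpolation=cv2.INTER_CUBIC)
a=cv2.resize(t["img"][180:345,95:205],None,fx=2.8,fy=2.8,interpolation=cv2.INTER_CUBIC)
m[:a.shape[0],:a.shape[1]]=a;m[:b.shape[0],315:315+b.shape[1]]=b
o=cv2.resize(t["img"],(260,195));m[400:595,320:580]=o
cv2.imwrite("pics/fin.png",m);print(sense()["time_s"],sense()["eef_pos"])
```

```text
lid big
[156.   200.5   33.25  34.  ] rect [614.2 280.7] [80.2 80.9] 42.2 circ [614.5 280.7] 42.2
white
sq
[141.5  297.    34.75  36.  ] rect [384.5 299.6] [78.9 79.8] 3.4 circ [384. 300.] 54.6
small
[158.   248.75  25.25  26.25] rect [507.2 279.8] [61.9 59.5] 3.1 circ [506.3 280.5] 32.0
[184.   270.25  11.    14.75] rect [470.2 233.5] [21.5 36.9] 81.7 circ [470.3 234.1] 20.1
26.3333 [458.219 -44.099 236.281]
```

View pics/fin.png

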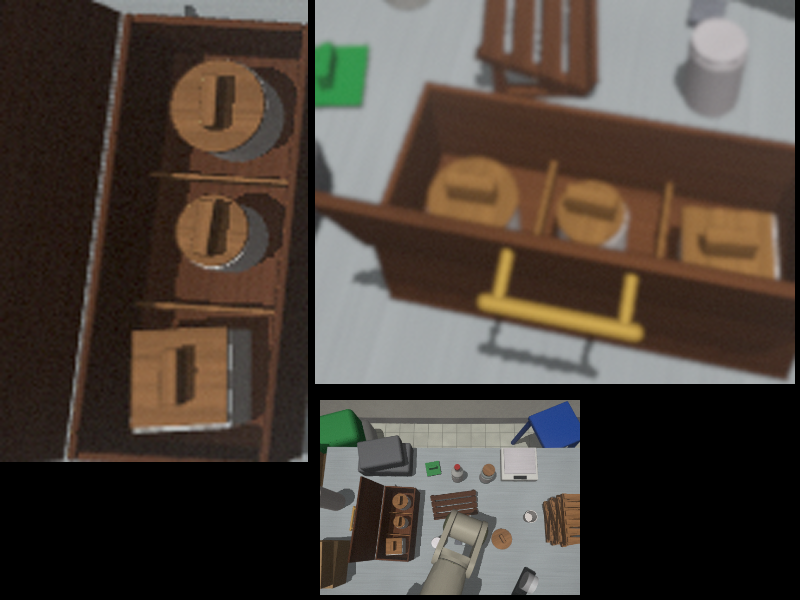

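Run:
```python
from g import *
t=cam("top");s=cam("side")
for c,n in((t,"top"),(s,"side")):
    g=c["img"].copy()
    m=cv2.inRange(cv2.cvtColor(g,cv2.COLOR_BGR2HSV),(17,110,80),(30,255,255));k,l,st,ce=cv2.connectedComponentsWithStats(m)
    for i in range(1,k):
        if st[i,4]>30:print(n,st[i],ce[i])
print(tri(t,(70.6,254.4),s,(277,372.5)))
for th in (1.65,1.72,1.85):
    f=np.arctan2(45,-128)-th;P_=[496+5,360+136*np.cos(f),130+136*np.sin(f)];print(th,P_[1:],proj(t,P_),proj(s,P_))
```

```text
top [ 64 228  13  54 258] [ 69.512 254.736]
side [ 461    0   95   26 1464] [505.643   9.87 ]
side [478  93  61  27 587] [514.98  103.307]
side [242 343  70  40 899] [277.699 367.485]
(array([507.009, 440.18 , 239.854]), np.float64(1.405746247177208))
1.65 [np.float64(415.11617836540063), np.float64(254.33103748619388)] [[ 79.279 257.119]] [[282.583 353.95 ]]
1.72 [np.float64(423.6772656327575), np.float64(250.17156835764126)] [[ 75.991 257.279]] [[281.809 360.202]]
1.85 [np.float64(438.71828832870347), np.float64(240.90280015670976)] [[ 70.752 257.643]] [[280.445 371.811]]
```

The bar sits at (440, 240) in y and z, which matches 1.85 rad, so the lid is on its stop. I'm handing in.

```bash
python3 -c "
from rig import ctrl,sense
print(sense()['force']);print(ctrl.finish_job())"
```

```text
[-0.07804592 -0.8578556  -0.45268576]
the job is handed in; nothing more can be done
None
```

I opened the case lid by its bar handle onto its stop, then put the large round, square and small round lids on their own canisters. Each was lowered until it met contact and released. I handed the job in at about 26 s; no verdict was reported.

**Case lid:** The handle bar triangulated to y = 440 mm, z = 240 mm. That fits an opening of about 1.85 rad, against the required 1.72.

**Seating height:** Contact came within about 1.5 mm of the calculated seat height for all three lids. Contact force was about 13 N for the large round lid and 46–48 N for the other two. I did not measure tilt; the lids look flat in the last pictures.

**Centring, from the top camera:** These compare each lid with where its canister stood before the lid went on, and the limit is 6 mm.

| Lid | Offset |
|---|---|
| Large round | about 1 mm |
| Small round | about 3 mm |
| Square | about 3 mm |

The small round and square lids therefore sit near the edge of their plug play, with a thin strip of rim showing on one side.

**Other things on the bench:** In the last overall picture the odd lid, the green look-alike and the bystanders in view look unmoved. I judged that by eye only, and the arm hides part of the bench, including the brush and part of the metal can. The gripper was touching nothing when I handed in.

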